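Tuck the pressure plate under the lapped leaf and hold the seal pressed

TASK

Pick up the loose pressure plate by its black grip, turn it so that its thin steel tongue faces the blue leaf of the cold-seal jig, and slide the tongue squarely in under the middle of the leaf's free edge, most of the tongue's length, without lifting the leaf. Then press the plate down flat until the sprung bed beneath it is fully down, and finish still gripping the plate and holding it pressed: do not let go. Leave the white jar, the tub and the brown bottle near by where they stand.

Things in the scene. Friction and masses are not known exactly. Their poses are not given: they have to be found in the camera images.
- press_plate: Loose aluminium plate, 0.2 kg, 90 x 90 x 18 mm, flat below. Origin: centre of its underside; z up, x to the tongue (yellow line). A steel tongue 76 mm wide, 5 mm thick, flush below, sticks out 25 mm at +x. Black upright grip in the middle: 14 mm thick (x), 56 long (y), from 18 to 58 mm above the underside; pinch the 14 mm from above. Its yaw starts up to 1.35 rad off the jig's.
- tongue_tip (a point): Middle of the tongue's front edge, at the underside: plate x = +70 mm, y = 0, z = 0.
- seal_jig: Fixed jig, white board 235 x 140 mm, flat top 18 mm above the counter. Origin: on the counter below its middle; z up, x from the open bed side (-x) to the blue leaf (+x): the tongue goes in along +x. In use the plate's origin is at about x = -37, y = 0 mm (tongue 16 mm under the leaf); at 25 mm under, the slab meets the leaf. Rails under the leaf from x = +25 mm, inner faces at y = +-51.5 mm.
- leaf_lip (a point): Middle of the blue leaf's free edge (yellow strip), at its underside: jig x = +17 mm, y = 0, 30 mm above the counter, that is 12 mm above the board. The leaf is 121 mm wide (jig y), 4 mm thick, lies level on its rails and runs back to its hinge at jig x = +110 mm; a yellow line marks its middle.
- leaf (a joint): Angle of the blue leaf about its hinge, rad: 0 = down on the rails, grows as the free edge rises (0.01 rad lifts it 0.9 mm). It weighs 80 g, is held down by its weight alone and is easily lifted.
- bed (a joint): How far the sprung grey bed is pushed down, m: 0 = up, its flat top 4 mm above the board; 0.004 = fully down, flush with the board, so that the plate lies flat on the board. The spring pushes up with 4 N when up and 8 N when down, more than the plate's weight.
- bed_top (a point): Centre of the top of the grey sprung bed (80 mm in jig x, 90 mm in jig y, with white round spots): jig x = -37 mm, y = 0, 22 mm above the counter when up.
- ointment_jar: White ointment jar, 58 mm across, 40 mm tall, bystander; origin at the centre of its underside.
- powder_tub: White tub with green band, 79 mm across, 80 mm tall, bystander; origin at the centre of its underside.
- amber_bottle: Brown bottle with white cap, 44 mm across, 100 mm tall, bystander; origin at the centre of its underside.

How it is judged:
On the way, in this order (a step that is already met when the one before it is completed fails the run):
1. the plate is over the jig with its tongue turned to the leaf, in front of the leaf's free edge (x of tongue_tip in the frame of seal_jig between -0.11 and 0.0165 m and z of tongue_tip in the frame of seal_jig above 0.014 m and y of tongue_tip in the frame of seal_jig between -0.02 and 0.02 m and angle between the x axis of press_plate and the x axis of seal_jig, either way round below 0.2 rad and x of press_plate in the frame of seal_jig below -0.03 m), for 0.05 s.
2. the tongue is tucked at least 9 mm under the leaf (x of tongue_tip in the frame of seal_jig between 0.026 and 0.046 m and z of tongue_tip in the frame of seal_jig between 0.014 and 0.027 m and y of tongue_tip in the frame of seal_jig between -0.012 and 0.012 m and angle between the x axis of press_plate and the x axis of seal_jig, either way round below 0.12 rad), for 0.1 s.
At the end, for the whole second after the job is handed in: Tongue 9 to 29 mm under the leaf, within 12 mm of its middle and 0.12 rad of square; leaf down (under 0.02 rad); plate at rest, flat (tilt under 0.03 rad), bed down over 3 of its 4 mm, plate pressing on the jig and the fingers on the plate with over 2 N each (all of step 2 and value of joint bed above 0.003 m and angle between press_plate's own z axis and vertical below 0.03 rad and value of joint leaf below 0.02 rad and contact force between the fingers and press_plate above 2 N and contact force between press_plate and seal_jig above 2 N and linear speed of press_plate below 0.02 m/s); the arm keeps its last pose, push and grip.
It fails at once if the leaf is lifted (more than 0.06 rad, about 5 mm at its free edge) (value of joint leaf above 0.06 rad).
It fails at once if the jar, tub or bottle is moved over 30 mm (distance of any of ointment_jar, powder_tub, amber_bottle from where it was at the start of the episode above 0.03 m).
It also fails if it takes over 42 s, if anything falls off the work surface, if the arm or the gripper's body presses on something with over 40 N, if the wrist force passes 120 N, or if a joint passes its speed limit or range.

ROBOT

A 7-joint arm with a two-finger parallel gripper is mounted at the origin on the work surface; the furniture and walls round the work are solid. World frame = base frame: x ahead of the robot, y to its left, z up, the work surface at z = 0. Lengths are in m, angles in rad, forces in N, time in s.
With the tool pointing down it reaches from about 0.4 to 0.85 m from the base axis. Payload 10.4 kg.
Tool frame: the origin (TCP) lies at the very end of the fingers, on their centre line; the grasp point (between the pads) lies r.hold_point_z behind it (r.hold_point_z is the distance from the TCP to the grasp point, in m); z points along the fingers, y is the direction in which the jaws open and shut (so a half turn about z gives the same grasp; the last joint's range is limited). The gripper opens to 87 mm and grips with 3 to 60 N. Pads are 19 mm wide; open, the fingers measure 117 mm over their backs; the gripper's body (75 mm by 190 mm) begins 51 mm behind the grasp point.
Start: joints at [-1.214, 0.332, -0.065, 1.46, 0.022, 1.35, -0.088], TCP at [0.232, 0.58, 0.191] pointing down, gripper open.
Joint ranges: [-2.6, 2.6], [-0.5, 2.12], [-1.47, 1.34], [0.16, 2.42], [-1.27, 4.41], [0.06, 2.06], [-2.6, 2.6]. Speed limits (rad/s): [2.22, 2.22, 2.79, 2.79, 3.14, 3.14, 3.14].

INTERFACE

Orientations are given as a unit quaternion [x, y, z, w].
In Python, from bench import r gives the robot as it stands.
- The arm moves only by the tool send_rows, never from a script. Its argument "commands" is a list of rows, each a list of 7 numbers: the shift along the world's x, y, z normalised to -1 to 1, where 1 is 0.03 m, then the turn, a rotation vector about the world's x, y, z normalised to -1 to 1, where 1 is 5 degrees, then the gripper command: -1 is fully open, 1 is shut, values between are in proportion. In form: [[tx, ty, tz, ax, ay, az, jaw], ...]. A call has 1 to 10 rows; each row shifts and turns the pose as measured when the row begins; what a row does not reach is not made up. A row lasts 1/12 s, in which the tool goes at most 41.7 mm and 7.16 degrees, less where a joint would pass 70% of its speed; a pose out of reach is approached as far as the arm can. A call with a number of a shift or a turn outside -1 to 1 is refused whole. A call with a gripper value outside its range is refused whole. The fingers move at their own pace and stop on an object; "grip_force" is the grip in N (left out, the last holds). Time passes only in rows, so rows that do not move let the fingers close. It gives the time, the measured TCP pose, the force and the opening at its end, in the units of the state.
- r.read_state(): the state, without advancing time (a new reading comes with each control period).
- r.camera(name): name is "scene" or "top" or "wrist"; returns the picture (384x512x3 uint8, blue, green, red); there is no depth.
- r.calibration(name): a dict with "K" (3x3 intrinsics, pixels), "R" (3x3) and "t" (3): a world point X has camera coordinates R X + t; the wrist camera has in their place "mount" (4x4, takes a point from camera to tool coordinates, whose origin is the TCP and whose axes are the flange's). Camera axes: x right, y down, z forward; pixel columns grow to the right and rows downward; lengths in m; the calibration is good to about 2 mm. A picture is of the moment at which its call begins: read the wrist's pose just before it. calibration takes no time and is no camera call.
- r.close_job(): hands the job in, once; it reports no verdict.
The state is a dict: "time": time; "joint_positions": joint angles; "joint_vel": joint speeds; "joint_torque": joint torques, N m; "ee_pos": TCP position; "eef_rot": TCP orientation; "ft_force": force on the tool from outside, world axes, zero at the start; "torque": the same for the moment, N m; "width": finger opening in m.
Only numpy, scipy, OpenCV 4.12 (cv2) and the standard library are available. Lean on these libraries where they do the work, as an engineer would, in place of code of your own. Each camera call takes 0.05 s, during which the arm holds its last target.

## Working session

There is one attempt and no reset: what is moved stays moved. The work goes in short steps, Python scripts to look and compute and a tool call to move; the robot and the scene stay as the last step left them, time stands still between calls to the robot, and variables do not carry over. Pictures are saved under pics/ and viewed, and the job is handed in when it is done.

Besides the shell and the picture viewer there is one more tool, called after ">>>" by a JSON object that holds its "fn" and its "kwargs", one argument or row to a line. send_rows: Moves the arm, as the interface text tells. Scaled input: -1 to 1 covers 0.03 m each way for a shift and 5 degrees each way for a turn. Its arguments: {"type":"object","properties":{"commands":{"type":"array"},"grip_force":{"type":"number"}},"required":["commands"]}

```bash
mkdir -p pics; ls; python3 - <<'E'
from bench import r
import cv2,numpy as np
s=r.read_state()
print(s, r.hold_point_z)
for n in ["scene","top","wrist"]:
    im=r.camera(n); cv2.imwrite(f"pics/{n}0.png",im)
    print(n,r.calibration(n))
E
```

```text
pics
{'time': 0.0, 'joint_positions': array([-1.21362409,  0.33286776, -0.0647104 ,  1.4609454 ,  0.02160622,
        1.34991707, -0.08849909]), 'joint_vel': array([ 2.56442887e-05, -1.24973137e-04,  7.10862258e-04,  1.14694678e-03,
        5.48227294e-04,  5.68584170e-04,  4.09813353e-04]), 'joint_torque': array([ 4.51810856e-04, -6.23261046e+01,  2.48829753e-02, -3.89905715e+01,
       -6.12583640e-02,  3.98975029e-02,  1.69563787e-04]), 'ee_pos': array([0.23153374, 0.5800559 , 0.18995463]), 'eef_rot': array([ 1.88730724e-01,  9.82028612e-01, -7.13720851e-04, -1.01178125e-04]), 'ft_force': array([0.80435273, 0.32905691, 0.95282401]), 'torque': array([-0.01055126, -0.01272078,  0.00423053]), 'width': 0.08712811788091493} 0.0187
scene {'K': array([[352.39185432,   0.        , 253.90428947],
       [  0.        , 352.39185432, 190.49619175],
       [  0.        ,   0.        ,   1.        ]]), 'R': array([[-0.04256666,  0.99891329,  0.01898218],
       [ 0.38094311,  0.03379137, -0.92398078],
       [-0.92361812, -0.03209964, -0.38196752]]), 't': array([ 0.06842275, -0.09405671,  1.51
[... 196 characters left out ...]
371, -0.99977816,  0.02001036],
       [-0.99061026, -0.00924352, -0.13640333],
       [ 0.13655803, -0.01892579, -0.99045127]]), 't': array([-0.05373025,  0.4402158 ,  1.65460723])}
wrist {'K': array([[307.92250142,   0.        , 254.49957981],
       [  0.        , 307.92250142, 191.76404836],
       [  0.        ,   0.        ,   1.        ]]), 'mount': array([[ 5.41287174e-05, -9.69411046e-01, -2.45442908e-01,
         6.68661264e-02],
       [ 9.99999986e-01,  9.07047604e-05, -1.37716263e-04,
         6.21765766e-04],
       [ 1.55766507e-04, -2.45442897e-01,  9.69411038e-01,
        -1.94026660e-01],
       [ 0.00000000e+00,  0.00000000e+00,  0.00000000e+00,
         1.00000000e+00]])}
```

View pics/top0.png

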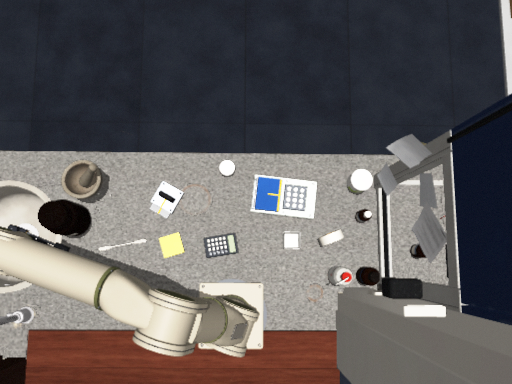

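View pics/scene0.png

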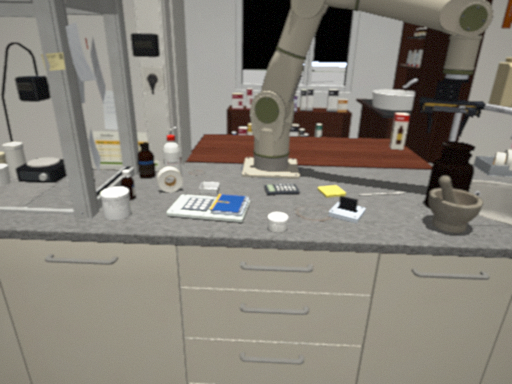

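View pics/wrist0.png

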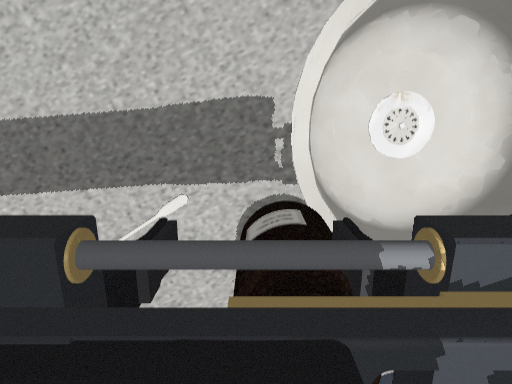

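The top view shows the plate near (167,199), and the jig near (284,196) with its blue leaf on the left and the bed on the right. The jar is at (227,168). I'll zoom in.

```bash
python3 - <<'E'
import cv2
im=cv2.imread("pics/top0.png")
c=im[160:235,140:325]; cv2.imwrite("pics/top0z.png",cv2.resize(c,None,fx=4.3,fy=4.3,interpolation=cv2.INTER_CUBIC))
im=cv2.imread("pics/scene0.png")
c=im[180:240,160:380]; cv2.imwrite("pics/scene0z.png",cv2.resize(c,None,fx=3.6,fy=3.6,interpolation=cv2.INTER_CUBIC))
E
```

```text
(no output)
```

View pics/top0z.png

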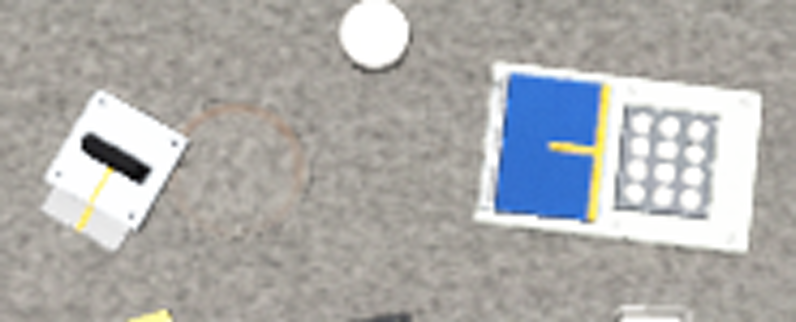

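View pics/scene0z.png

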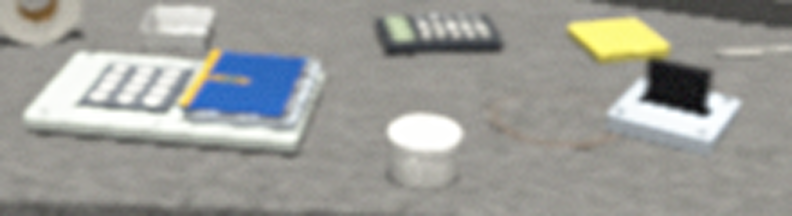

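```bash
cat > h.py <<'E'
import cv2,numpy as np
from bench import r
from scipy.spatial.transform import Rotation as Ro
def ray(n,uv,z,st=None):
    c=r.calibration(n)
    uv=np.atleast_2d(np.asarray(uv,float)); 
    d=np.c_[(uv-c["K"][:2,2])/c["K"][[0,1],[0,1]],np.ones(len(uv))]
    if n=="wrist":
        M=c["mount"]; T=np.eye(4);T[:3,:3]=Ro.from_quat(st["eef_rot"]).as_matrix();T[:3,3]=st["ee_pos"]
        W=T@M; o=W[:3,3]; d=d@W[:3,:3].T
    else:
        o=-c["R"].T@c["t"]; d=d@c["R"]
    return o+d*((z-o[2])/d[:,2])[:,None]
def proj(n,X,st=None):
    c=r.calibration(n); X=np.atleast_2d(X)
    if n=="wrist":
        M=c["mount"]; T=np.eye(4);T[:3,:3]=Ro.from_quat(st["eef_rot"]).as_matrix();T[:3,3]=st["ee_pos"]
        W=np.linalg.inv(T@M); p=X@W[:3,:3].T+W[:3,3]
    else: p=X@c["R"].T+c["t"]
    p=p@c["K"].T
    return p[:,:2]/p[:,2:]
E
python3 - <<'E'
from h import *
im=cv2.imread("pics/top0.png"); hsv=cv2.cvtColor(im,cv2.COLOR_BGR2HSV)
def big(m,box):
    k=np.zeros_like(m);x0,y0,x1,y1=box;k[y0:y1,x0:x1]=m[y0:y1,x0:x1]
    cs,_=cv2.findContours(k,cv2.RETR_EXTERNAL,cv2.CHAIN_APPROX_NONE)
    c=max(cs,key=cv2.contourArea); return c
def rep(name,c,z):
    rc=cv2.minAreaRect(c); P=ray("top",cv2.boxPoints(rc),z)
    e1=P[1]-P[0];e2=P[2]-P[1]
    print(name,rc[0],"ctr",P.mean(0).round(4),"sides",np.linalg.norm(e1).round(4),np.linalg.norm(e2).round(4),"ang",np.degrees(np.arctan2(e1[1],e1[0])).round(1),np.degrees(np.arctan2(e2[1],e2[0])).round(1))
J=(245,165,325,225);Pb=(140,175,190,222)
blue=cv2.inRange(hsv,(100,120,80),(130,255,255)); rep("leaf",big(blue,J),.034)
wh=cv2.inRange(hsv,(0,0,200),(180,40,255))|blue|cv2.inRange(hsv,(18,100,100),(35,255,255))
wh=cv2.morphologyEx(wh,cv2.MORPH_CLOSE,np.ones((5,5)))
rep("board",big(wh,J),.018)
bk=cv2.inRange(hsv,(0,0,0),(180,255,70)); rep("grip",big(bk,Pb),.058)
w2=cv2.inRange(hsv,(0,0,215),(180,60,255))|bk
w2=cv2.morphologyEx(w2,cv2.MORPH_CLOSE,np.ones((3,3))); rep("slab",big(w2,Pb),.018)
yl=cv2.inRange(hsv,(18,100,100),(35,255,255)); 
c=big(yl,Pb).reshape(-1,2); print("yl",ray("top",c[[c[:,1].argmin(),c[:,1].argmax()]],.018))
c=big(yl,J);print("lip area",cv2.contourArea(c)); 
for p in [(140,170),(160,190)]: pass
E
```

```text
leaf (266.8658447265625, 193.70730590820312) ctr [ 0.4378 -0.1299  0.034 ] sides 0.1178 0.0772 ang -6.1 -95.9
board (283.65380859375, 196.21847534179688) ctr [ 0.4313 -0.1934  0.018 ] sides 0.1416 0.2392 ang -6.5 -96.4
grip (166.0076904296875, 196.36154174804688) ctr [0.4212 0.2359 0.058 ] sides 0.0147 0.06 ang -27.9 -119.2
slab (164.90933227539062, 199.15542602539062) ctr [0.4162 0.2458 0.018 ] sides 0.1142 0.0915 ang -28.3 -119.8
yl [[0.38297369 0.26285274 0.018     ]
 [0.36813924 0.26970702 0.018     ]]
lip area 17.5
```

>>> {"fn": "send_rows", "kwargs": {
  "commands": [
    [0, 0, 1, 0, 0, 0, -1],
    [0, 0, 1, 0, 0, 0, -1],
    [0.32, -0.57, 0, 0, 0, -0.96, -1],
    [0.32, -0.57, 0, 0, 0, -0.96, -1],
    [0.32, -0.57, 0, 0, 0, -0.96, -1],
    [0.32, -0.57, 0, 0, 0, -0.96, -1],
    [0.32, -0.57, 0, 0, 0, -0.96, -1],
    [0.32, -0.57, 0, 0, 0, -0.96, -1],
    [0.32, -0.57, 0, 0, 0, -0.96, -1],
    [0.32, -0.57, 0, 0, 0, -0.96, -1]
  ]
}}

```text
time: 0.98
ee_pos: [0.3058, 0.4387, 0.2482]
eef_rot: [0.51, 0.86, -0.003, -0.003]
ft_force: [0.5, -0.3, 0.0]
width: 0.0871
```

>>> {"fn": "send_rows", "kwargs": {
  "commands": [
    [0.32, -0.57, 0, 0, 0, -0.96, -1],
    [0.32, -0.57, 0, 0, 0, -0.96, -1],
    [0.32, -0.57, 0, 0, 0, -0.96, -1],
    [0.32, -0.57, 0, 0, 0, -0.96, -1],
    [0.32, -0.57, 0, 0, 0, -0.96, -1],
    [0.32, -0.57, 0, 0, 0, -0.96, -1],
    [0.32, -0.57, 0, 0, 0, -0.96, -1],
    [0.32, -0.57, 0, 0, 0, -0.96, -1],
    [0.32, -0.57, 0, 0, 0, -0.96, -1],
    [0.32, -0.57, 0, 0, 0, -0.96, -1]
  ]
}}

```text
time: 1.82
ee_pos: [0.4044, 0.2572, 0.2463]
eef_rot: [0.828, 0.561, -0.003, -0.005]
ft_force: [0.5, -0.5, 0.1]
width: 0.0866
```

```bash
cat >> h.py <<'E'
def st(p=True):
    s=r.read_state(); M=Ro.from_quat(s["eef_rot"]).as_matrix()
    if p: print("t",round(s["time"],2),"pos",s["ee_pos"].round(4),"ytool",np.degrees(np.arctan2(M[1,1],M[0,1])).round(2),"ztool",M[:,2].round(4),"F",s["ft_force"].round(2),"w",round(s["width"],4))
    return s
E
python3 - <<'E'
from h import *
s=st()
print(s["joint_positions"].round(2)); cv2.imwrite("pics/w1.png",r.camera("wrist"))
E
```

```text
t 1.82 pos [0.4044 0.2572 0.2463] ytool -21.77 ztool [-0.0107  0.0048 -0.9999] F [ 0.46 -0.49  0.13] w 0.0866
[-0.92 -0.02  0.26  1.75 -0.    1.42 -1.04]
```

View pics/w1.png

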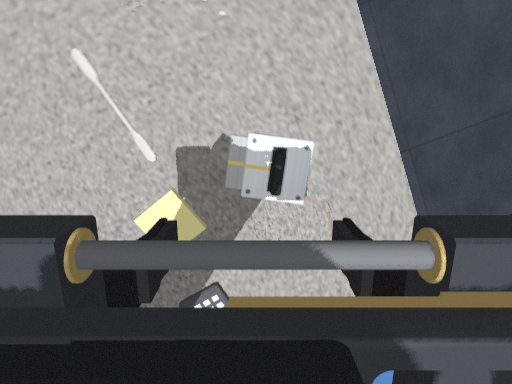

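The wrist view shows the plate with its grip near (278,171), slab corners near (248,135), (313,145), (303,203) and (240,195), and the tongue to the left. I'll cast rays from the slab and the grip.

```bash
cat > m1.py <<'E'
from h import *
import sys
s=st(); im=r.camera("wrist"); cv2.imwrite(sys.argv[1],im)
x0,y0,x1,y1=map(int,sys.argv[2].split(","))
hsv=cv2.cvtColor(im,cv2.COLOR_BGR2HSV)
z=cv2.resize(im[y0:y1,x0:x1],None,fx=5,fy=5,interpolation=cv2.INTER_CUBIC); cv2.imwrite(sys.argv[1][:-4]+"z.png",z)
print(z.shape)
E
python3 m1.py pics/w2.png 215,120,330,215
```

```text
t 1.87 pos [0.4068 0.2531 0.2465] ytool -22.45 ztool [-0.0098  0.0039 -0.9999] F [ 2.42 -3.96 -0.27] w 0.0868
(475, 575, 3)
```

View pics/w2z.png

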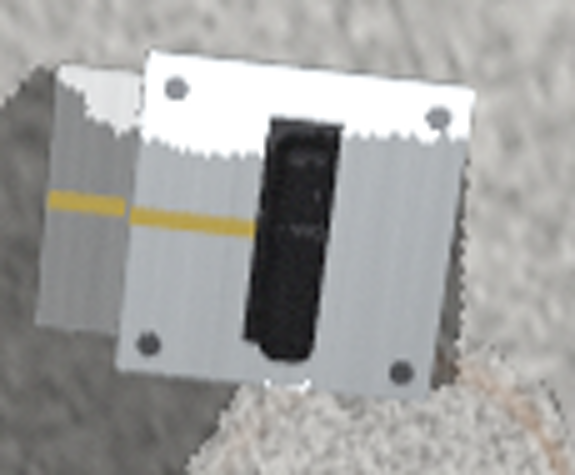

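```bash
python3 - <<'E'
from h import *
s=st()
s2=dict(s)
# pose at picture w2
import numpy as np
print("now above; picture pose used below")
yt=np.radians(-22.45); z=np.array([-.0098,.0039,-.9999]); y=np.array([np.cos(yt),np.sin(yt),0]); y-=z*(y@z); y/=np.linalg.norm(y); x=np.cross(y,z)
s2["ee_pos"]=np.array([.4068,.2531,.2465]); s2["eef_rot"]=Ro.from_matrix(np.c_[x,y,z]).as_quat()
Z=np.array([(176,88),(438,117),(401,373),(149,344)])/5-.4+[215,120]
P=ray("wrist",Z,.018,s2); print(P.round(4),P.mean(0).round(4))
f=P[0]+P[3]-P[1]-P[2]; print("yaw plate",np.degrees(np.arctan2(f[1],f[0])))
print([np.linalg.norm(P[i]-P[(i+1)%4]).round(4) for i in range(4)])
Y=ray("wrist",np.array([(48,200),(125,208)])/5-.4+[215,120],.005,s2);print(Y)
Y=ray("wrist",np.array([(272,118),(342,124)])/5-.4+[215,120],.058,s2);print("grip end",Y, np.linalg.norm(Y[0]-Y[1]))
Y=ray("wrist",np.array([(247,338),(314,350)])/5-.4+[215,120],.058,s2);print("grip end",Y, np.linalg.norm(Y[0]-Y[1]))
E
```

```text
t 1.92 pos [0.4059 0.2549 0.2466] ytool -22.0 ztool [-0.01    0.0044 -0.9999] F [-0.25  0.49  0.86] w 0.0873
now above; picture pose used below
[[0.4124 0.2902 0.018 ]
 [0.4752 0.2559 0.018 ]
 [0.4406 0.1923 0.018 ]
 [0.3778 0.2272 0.018 ]] [0.4265 0.2414 0.018 ]
yaw plate 151.15469742091196
[np.float64(0.0716), np.float64(0.0724), np.float64(0.0718), np.float64(0.0718)]
[[0.36586861 0.2742849  0.005     ]
 [0.38525123 0.26383749 0.005     ]]
grip end [[0.43351927 0.27677108 0.058     ]
 [0.44891936 0.2688408  0.058     ]] 0.017322012848223663
grip end [[0.40694271 0.22745822 0.058     ]
 [0.42160595 0.21803716 0.058     ]] 0.017428915203219427
```

>>> {"fn": "send_rows", "kwargs": {
  "commands": [
    [0.34, -0.22, 0, -0.02, -0.06, -0.68, -1],
    [0.34, -0.22, 0, -0.02, -0.06, -0.68, -1],
    [0, 0, -0.8, 0, 0, 0, -1],
    [0, 0, -0.8, 0, 0, 0, -1],
    [0, 0, -0.8, 0, 0, 0, -1],
    [0, 0, -0.8, 0, 0, 0, -1],
    [0, 0, 0, 0, 0, 0, -1]
  ]
}}

```text
time: 2.5
ee_pos: [0.4258, 0.2438, 0.1479]
eef_rot: [0.86, 0.511, 0.002, -0.001]
ft_force: [-0.3, -0.5, -0.8]
width: 0.0866
```

```bash
python3 -c "
from h import *
s=st()"
```

```text
t 2.5 pos [0.4258 0.2438 0.1479] ytool -28.6 ztool [ 0.0029  0.0046 -1.    ] F [-0.3  -0.47 -0.75] w 0.0866
```

>>> {"fn": "send_rows", "kwargs": {
  "commands": [
    [0.02, -0.08, -0.8, -0.05, 0.03, 0, -1],
    [0, 0, -0.8, 0, 0, 0, -1],
    [0, 0, -0.8, 0, 0, 0, -1],
    [0, 0, -0.8, 0, 0, 0, -1],
    [0, 0, 0, 0, 0, 0, -1],
    [0, 0, 0, 0, 0, 0, -1]
  ]
}}

```text
time: 3.0
ee_pos: [0.4268, 0.2459, 0.0543]
eef_rot: [0.858, 0.514, 0.002, -0.001]
ft_force: [0.4, 0.1, 0.4]
width: 0.0868
```

```bash
python3 -c "
from h import *
s=st();cv2.imwrite('pics/w3.png',r.camera('wrist'))"
```

```text
t 3.0 pos [0.4268 0.2459 0.0543] ytool -28.09 ztool [ 0.0024  0.0034 -1.    ] F [0.4  0.08 0.39] w 0.0868
```

View pics/w3.png

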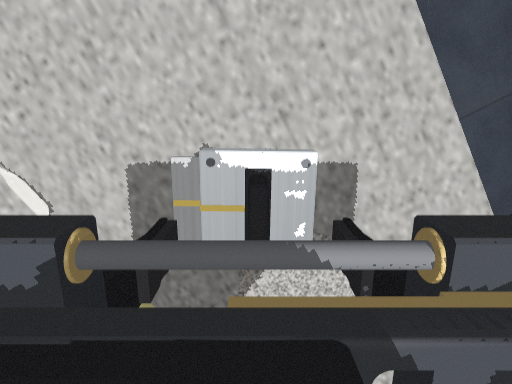

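The gripper straddles the grip. The screws near (210,162) and (306,162) are visible, so I'll check the centre from those.

```bash
python3 -c "
from h import *
s=st()
P=ray('wrist',[(210,162),(306,162)],.018,s);print(P, np.linalg.norm(P[0]-P[1]))
f=P[0]-P[1];a=np.arctan2(f[1],f[0]);print(np.degrees(a))
print(P.mean(0)[:2]+.036*np.array([-np.sin(a),np.cos(a)]))
Y=ray('wrist',[(174,203)],.005,s);print('tongue tip',Y,'pred centre',Y[0,:2]-.07*np.array([np.cos(a),np.sin(a)]))
"
```

```text
t 3.05 pos [0.4267 0.246  0.0544] ytool -28.08 ztool [ 0.0025  0.0037 -1.    ] F [-0.74 -0.67 -0.16] w 0.0871
[[0.41213717 0.29027821 0.018     ]
 [0.47600137 0.2562093  0.018     ]] 0.07238319796094649
151.92192887558102
[0.427125  0.2414807]
tongue tip [[0.36637589 0.27399848 0.005     ]] pred centre [0.42813739 0.24105129]
```

>>> {"fn": "send_rows", "kwargs": {
  "commands": [
    [0, -0.15, -0.4, -0.04, 0.03, -0.1, -1],
    [0, 0, -0.4, 0, 0, 0, -1],
    [0, 0, -0.2, 0, 0, 0, -1],
    [0, 0, 0, 0, 0, 0, -1]
  ]
}}

```text
time: 3.38
ee_pos: [0.4293, 0.2435, 0.0267]
eef_rot: [0.86, 0.511, 0.003, -0.001]
ft_force: [-0.1, -0.3, -0.6]
width: 0.0872
```

```bash
python3 -c "
from h import *
s=st()"
```

```text
t 3.38 pos [0.4293 0.2435 0.0267] ytool -28.57 ztool [ 0.0051  0.0048 -1.    ] F [-0.06 -0.34 -0.64] w 0.0872
```

>>> {"fn": "send_rows", "kwargs": {
  "commands": [
    [-0.08, -0.07, -0.05, -0.06, 0.06, 0, -1],
    [0, 0, 0, 0, 0, 0, -1],
    [0, 0, 0, 0, 0, 0, 0]
  ],
  "grip_force": 40
}}

```text
time: 3.63
ee_pos: [0.4268, 0.2411, 0.0252]
eef_rot: [0.86, 0.511, -0.001, 0.0]
ft_force: [-0.5, -0.5, -0.8]
width: 0.0848
```

```bash
python3 -c "
from h import *
s=st()"
```

```text
t 3.63 pos [0.4268 0.2411 0.0252] ytool -28.58 ztool [-8.0e-04 -1.1e-03 -1.0e+00] F [-0.54 -0.46 -0.81] w 0.0848
```

Well placed and level. I'll close the gripper.

>>> {"fn": "send_rows", "kwargs": {
  "commands": [
    [0, 0, 0, 0, 0, 0, 1],
    [0, 0, 0, 0, 0, 0, 1],
    [0, 0, 0, 0, 0, 0, 1],
    [0, 0, 0, 0, 0, 0, 1],
    [0, 0, 0, 0, 0, 0, 1],
    [0, 0, 0, 0, 0, 0, 1],
    [0, 0, 0, 0, 0, 0, 1],
    [0, 0, 0, 0, 0, 0, 1]
  ],
  "grip_force": 40
}}

```text
time: 4.3
ee_pos: [0.4275, 0.2417, 0.0263]
eef_rot: [0.86, 0.511, 0.0, 0.0]
ft_force: [-0.1, -0.8, -1.1]
width: 0.0348
```

```bash
python3 -c "
from h import *
s=st()"
```

```text
t 4.3 pos [0.4275 0.2417 0.0263] ytool -28.58 ztool [ 6.e-04  3.e-04 -1.e+00] F [-0.14 -0.83 -1.12] w 0.0348
```

>>> {"fn": "send_rows", "kwargs": {
  "commands": [
    [0, 0, 0, 0, 0, 0, 1],
    [0, 0, 0, 0, 0, 0, 1],
    [0, 0, 0, 0, 0, 0, 1],
    [0, 0, 0, 0, 0, 0, 1],
    [0, 0, 0, 0, 0, 0, 1],
    [0, 0, 0, 0, 0, 0, 1]
  ]
}}

```text
time: 4.8
ee_pos: [0.4278, 0.242, 0.0268]
eef_rot: [0.86, 0.511, 0.001, -0.0]
ft_force: [0.2, 0.4, 0.2]
width: 0.0014
```

```bash
python3 -c "
from h import *
s=st()"
```

```text
t 4.8 pos [0.4278 0.242  0.0268] ytool -28.57 ztool [ 1.3e-03  9.0e-04 -1.0e+00] F [0.23 0.36 0.18] w 0.0014
```

The opening is 1.4 mm, not 14 mm, so the fingers may have missed the grip. I'll look.

```bash
python3 -c "
from h import *
s=st();cv2.imwrite('pics/w4.png',r.camera('wrist'))
im=r.camera('scene');cv2.imwrite('pics/s4.png',cv2.resize(im[100:240,280:440],None,fx=5,fy=4.2,interpolation=cv2.INTER_CUBIC))
im=r.camera('top');cv2.imwrite('pics/t4.png',cv2.resize(im[150:250,120:240],None,fx=5,fy=5,interpolation=cv2.INTER_CUBIC))
"
```

```text
t 4.8 pos [0.4278 0.242  0.0268] ytool -28.57 ztool [ 1.3e-03  9.0e-04 -1.0e+00] F [0.23 0.36 0.18] w 0.0014
```

View pics/w4.png

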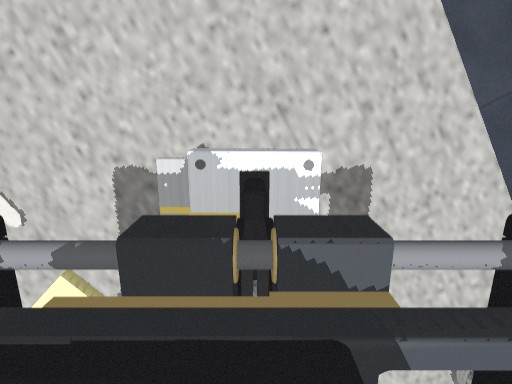

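View pics/s4.png

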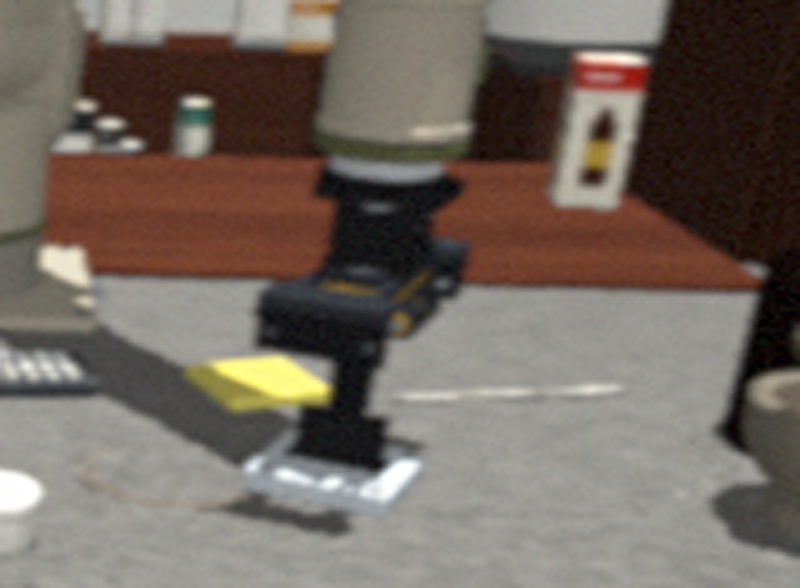

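View pics/t4.png

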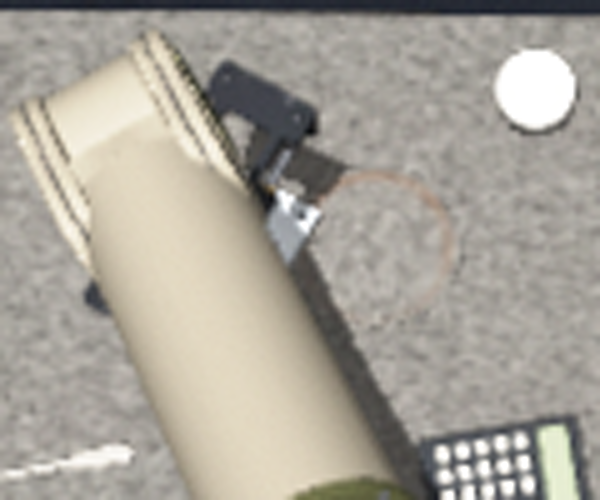

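```bash
python3 -c "
from h import *
s=st();im=r.camera('wrist')
z=cv2.resize(im[140:310,180:330],None,fx=5,fy=3.5,interpolation=cv2.INTER_CUBIC).astype(float);z=255*(z/255)**.4
cv2.imwrite('pics/w5z.png',z)
"
```

```text
t 4.95 pos [0.4277 0.2419 0.0267] ytool -28.57 ztool [ 1.1e-03  7.0e-04 -1.0e+00] F [ 0.5  -0.68 -0.35] w 0.0007[ WARN:0@1.013] global loadsave.cpp:1063 imwrite_ Unsupported depth image for selected encoder is fallbacked to CV_8U.
```

View pics/w5z.png

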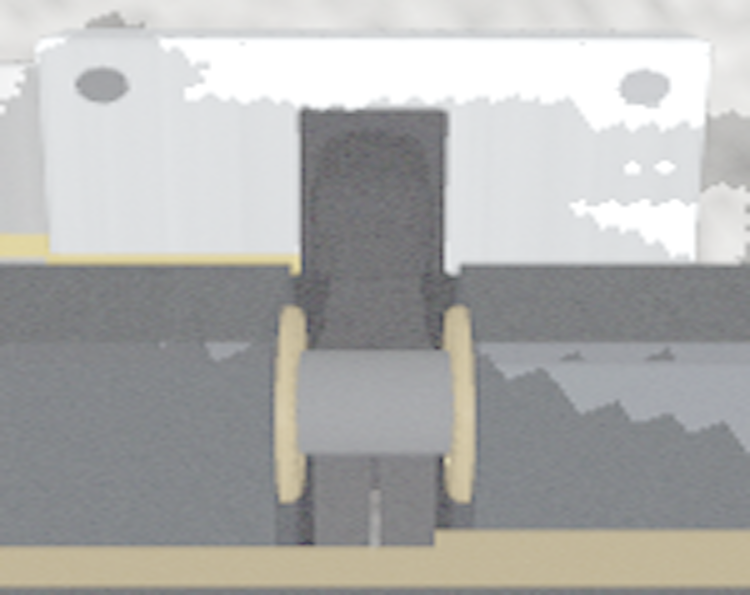

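```bash
python3 -c "
from h import *
s=st()
M=Ro.from_quat(s['eef_rot']).as_matrix()
T=lambda p:s['ee_pos']+M@np.array(p)
print('tcp',proj('wrist',T([0,0,0]),s),'hold',proj('wrist',T([0,0,-.0187]),s), 'pad edges',proj('wrist',[T([.0095,0,0]),T([-.0095,0,0]),T([.0095,0,-.05])],s))
a=np.radians(151.4);c=np.array([.427,.2413]);ey=np.array([-np.sin(a),np.cos(a)])
for sg in(1,-1):
  for z in(.018,.058): print(sg,z,proj('wrist',[*(c+sg*.028*ey),z],s))
"
```

```text
t 5.0 pos [0.4277 0.2419 0.0267] ytool -28.58 ztool [ 1.1e-03  7.0e-04 -1.0e+00] F [-0.16  0.44 -0.07] w 0.0004
tcp [[254.76689942 218.29328247]] hold [[254.77625713 228.47055613]] pad edges [[254.77075502 204.5869157 ]
 [254.76313094 231.68991854]
 [254.80230344 233.26079455]]
1 0.018 [[254.27379772 252.65111368]]
1 0.058 [[254.23053488 282.30851548]]
-1 0.018 [[254.29791395 175.71890856]]
-1 0.058 [[254.25668815 190.009568  ]]
```

```bash
python3 -c "
from h import *
s=st();im=r.camera('scene')
x0,y0=310,150
z=cv2.resize(im[y0:y0+80,x0:x0+100],None,fx=7,fy=7,interpolation=cv2.INTER_CUBIC).astype(float);z=(255*(z/255)**.5).astype('uint8')
a=np.radians(151.4);c=np.array([.427,.2413]);ey=np.array([-np.sin(a),np.cos(a)])
pts={'T':s['ee_pos'],'B':s['ee_pos']+[0,0,.07],'g':[*c,.058],'b':[*c,.018]}
for k,X in pts.items():
  p=(proj('scene',X)[0]-[x0,y0])*7; print(k,p); cv2.circle(z,tuple(int(v) for v in p),4,(0,0,255),1); cv2.putText(z,k,(int(p[0])+6,int(p[1])),0,.5,(0,0,255))
for sg in (1,-1):
  for h in (.018,.058):
    p=(proj('scene',[*(c+sg*.028*ey),h])[0]-[x0,y0])*7; cv2.circle(z,tuple(int(v) for v in p),3,(0,255,0),1)
cv2.imwrite('pics/s5z.png',z)
"
```

```text
t 5.0 pos [0.4277 0.2419 0.0267] ytool -28.58 ztool [ 1.1e-03  7.0e-04 -1.0e+00] F [-0.16  0.44 -0.07] w 0.0004
T [260.87169327 400.59536723]
B [280.14138177 255.3533233 ]
g [267.57488071 335.79191962]
b [256.77676866 417.37784121]
```

View pics/s5z.png

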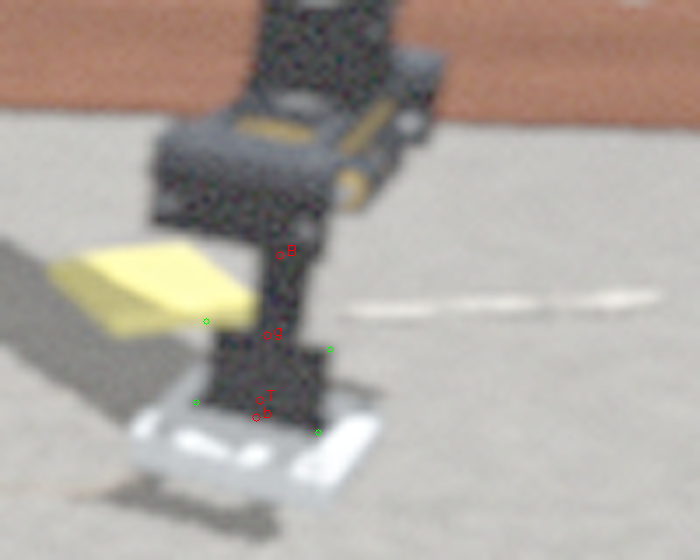

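The geometry agrees with the grip lying between the pads, while the width reading disagrees. A short lift will settle it.

>>> {"fn": "send_rows", "kwargs": {
  "commands": [
    [0, 0, 0.5, 0, 0, 0, 1],
    [0, 0, 0.5, 0, 0, 0, 1],
    [0, 0, 0.5, 0, 0, 0, 1],
    [0, 0, 0.5, 0, 0, 0, 1],
    [0, 0, 0, 0, 0, 0, 1]
  ]
}}

```text
time: 5.47
ee_pos: [0.4264, 0.2408, 0.0877]
eef_rot: [0.86, 0.511, -0.001, 0.0]
ft_force: [-0.4, 0.4, 0.3]
width: 0.0005
```

```bash
python3 -c "
from h import *
s=st();im=r.camera('wrist');cv2.imwrite('pics/w6.png',im)
im=r.camera('scene')
x0,y0=310,150
z=cv2.resize(im[y0:y0+80,x0:x0+100],None,fx=7,fy=7,interpolation=cv2.INTER_CUBIC);cv2.imwrite('pics/s6z.png',z)
"
```

```text
t 5.47 pos [0.4264 0.2408 0.0877] ytool -28.58 ztool [-0.0017 -0.002  -1.    ] F [-0.39  0.41  0.3 ] w 0.0005
```

View pics/w6.png

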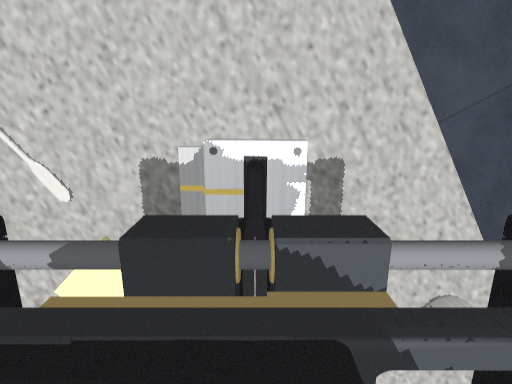

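View pics/s6z.png

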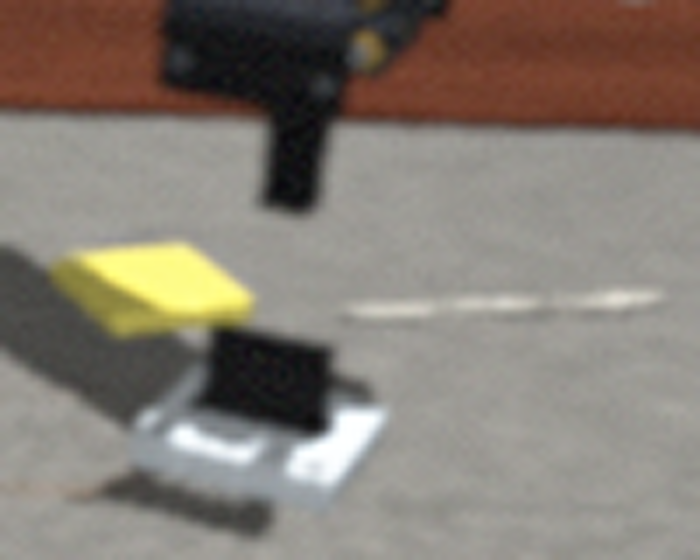

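```bash
python3 -c "
from h import *
s=st();im=r.camera('scene')
x0,y0=310,130
z=cv2.resize(im[y0:y0+80,x0:x0+100],None,fx=7,fy=7,interpolation=cv2.INTER_CUBIC)
for k,h in (('T',0),('B',.07),('30',.03)):
  p=(proj('scene',s['ee_pos']+[0,0,h])[0]-[x0,y0])*7; print(k,p);cv2.circle(z,tuple(int(v) for v in p),4,(0,0,255),1); cv2.putText(z,k,(int(p[0])+6,int(p[1])),0,.5,(0,0,255))
cv2.imwrite('pics/s7z.png',z)
s=st();im=r.camera('wrist')
M=Ro.from_quat(s['eef_rot']).as_matrix()
z=im[150:330,160:350].astype(float);z=(255*(z/255)**.4).astype('uint8')
z=cv2.resize(z,None,fx=4,fy=3.3,interpolation=cv2.INTER_CUBIC)
for h in (0,.0187,.03,.05):
  p=(proj('wrist',s['ee_pos']-M[:,2]*h,s)[0]-[160,150])*[4,3.3]; print(h,p);cv2.circle(z,tuple(int(v) for v in p),4,(0,0,255),1)
cv2.imwrite('pics/w7z.png',z)
"
```

```text
t 5.57 pos [0.4253 0.2401 0.0854] ytool -28.57 ztool [-0.0039 -0.0037 -1.    ] F [ 0.74  0.66 -0.16] w 0.0007
T [271.6153675 417.1084244]
B [291.52345653 265.97907148]
30 [280.02581327 353.26175259]
t 5.62 pos [0.4249 0.2398 0.0847] ytool -28.57 ztool [-0.0048 -0.0046 -1.    ] F [ 0.25 -0.27 -0.77] w 0.0002
0 [379.06655177 225.35708963]
0.0187 [379.10393431 258.94022694]
0.03 [379.13026433 282.59417996]
0.05 [379.1859164  332.59000346]
```

View pics/s7z.png

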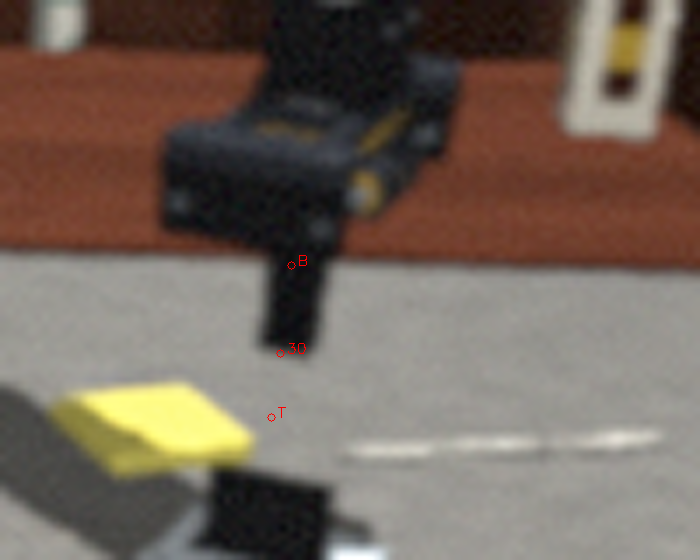

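View pics/w7z.png

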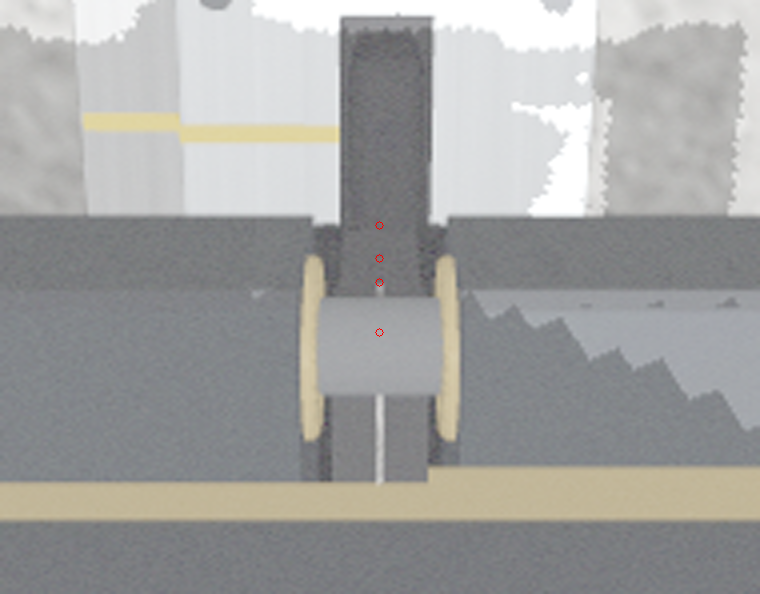

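The fingers really end about 30 mm short of the reported TCP: in the scene view the tip falls on the "+30 mm" mark. They closed just above the grip, so the plate was not lifted. I'll open, check the plate again and go 30 mm deeper.

>>> {"fn": "send_rows", "kwargs": {
  "commands": [
    [0.07, 0.05, 0, 0.05, -0.05, 0, -1],
    [0, 0, 0, 0, 0, 0, -1],
    [0, 0, 0, 0, 0, 0, -1],
    [0, 0, 0, 0, 0, 0, -1],
    [0, 0, 0, 0, 0, 0, -1],
    [0, 0, 0, 0, 0, 0, -1],
    [0, 0, 0, 0, 0, 0, -1],
    [0, 0, 0, 0, 0, 0, -1],
    [0, 0, 0, 0, 0, 0, -1]
  ]
}}

```text
time: 6.42
ee_pos: [0.4253, 0.24, 0.0811]
eef_rot: [0.86, 0.511, -0.003, 0.001]
ft_force: [-0.2, 1.0, 0.9]
width: 0.0528
```

```bash
python3 m1.py pics/w8.png 150,100,350,240; python3 -c "
from h import *
s=st(); im=cv2.imread('pics/w8.png')
"
```

```text
t 6.42 pos [0.4253 0.24   0.0811] ytool -28.57 ztool [-0.0046 -0.0039 -1.    ] F [-0.17  1.04  0.94] w 0.0528
(700, 1000, 3)
t 6.47 pos [0.4253 0.24   0.0811] ytool -28.57 ztool [-0.0046 -0.0039 -1.    ] F [ 0.3  -0.87 -0.03] w 0.0564
```

View pics/w8.png

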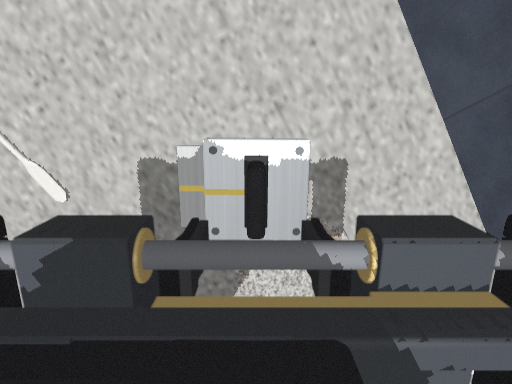

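The screws show at (213,150), (299,150), (296,231) and (215,231), and the plate looks undisturbed.

```bash
python3 -c "
from h import *
s=st()
P=ray('wrist',[(213,150.5),(299.5,150.5),(296.5,231),(215,231)],.018,s);print(P.round(4),P.mean(0))
print([np.linalg.norm(P[i]-P[(i+1)%4]).round(4) for i in range(4)])
f=P[0]+P[3]-P[1]-P[2]; print('yaw',np.degrees(np.arctan2(f[1],f[0])))
P=ray('wrist',[(205,140),(310,140)],.018,s);print('slab far side',np.linalg.norm(P[0]-P[1]))
"
```

```text
t 6.47 pos [0.4253 0.24   0.0811] ytool -28.57 ztool [-0.0046 -0.0039 -1.    ] F [ 0.3  -0.87 -0.03] w 0.0564
[[0.4125 0.2895 0.018 ]
 [0.4758 0.2551 0.018 ]
 [0.4415 0.1922 0.018 ]
 [0.3777 0.2269 0.018 ]] [0.42686909 0.2409116  0.018     ]
[np.float64(0.072), np.float64(0.0716), np.float64(0.0726), np.float64(0.0717)]
yaw 151.4715624079331
slab far side 0.08667040640988256
```

>>> {"fn": "send_rows", "kwargs": {
  "commands": [
    [0.06, 0.03, -0.6, 0.045, -0.05, 0, -1],
    [0, 0, -0.6, 0, 0, 0, -1],
    [0, 0, -0.6, 0, 0, 0, -1],
    [0, 0, -0.2, 0, 0, 0, -1],
    [0, 0, 0, 0, 0, 0, -1],
    [0, 0, 0, 0, 0, 0, -1]
  ]
}}

```text
time: 6.97
ee_pos: [0.4283, 0.2418, 0.0208]
eef_rot: [0.86, 0.511, 0.002, -0.0]
ft_force: [0.4, -0.4, 0.9]
width: 0.0861
```

```bash
python3 -c "
from h import *
s=st();im=r.camera('scene')
x0,y0=310,150
z=cv2.resize(im[y0:y0+80,x0:x0+100],None,fx=7,fy=7,interpolation=cv2.INTER_CUBIC).astype(float);z=(255*(z/255)**.5).astype('uint8')
cv2.imwrite('pics/s8z.png',z)
"
```

```text
t 6.97 pos [0.4283 0.2418 0.0208] ytool -28.57 ztool [ 0.0026  0.0024 -1.    ] F [ 0.42 -0.43  0.93] w 0.0861
```

View pics/s8z.png

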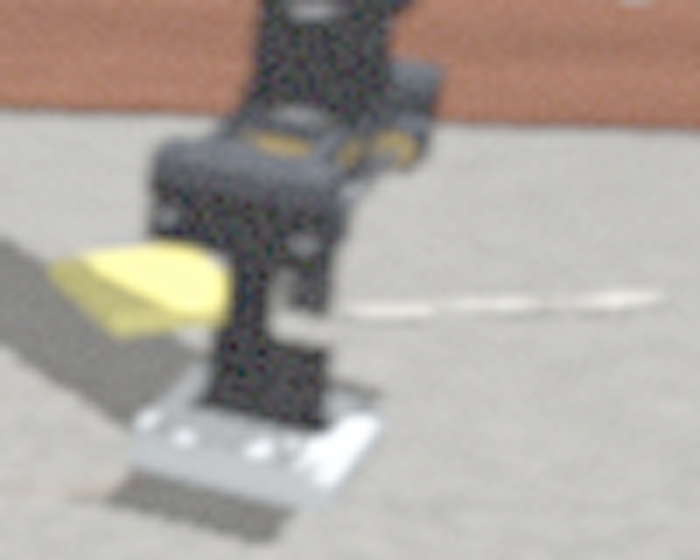

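>>> {"fn": "send_rows", "kwargs": {
  "commands": [
    [-0.04, -0.03, -0.3, -0.03, 0.03, 0, -1],
    [0, 0, -0.3, 0, 0, 0, -1],
    [0, 0, -0.1, 0, 0, 0, -1],
    [0, 0, 0, 0, 0, 0, -1]
  ]
}}

```text
time: 7.35
ee_pos: [0.4287, 0.2423, 0.0005]
eef_rot: [0.86, 0.511, 0.002, -0.0]
ft_force: [-0.1, -0.2, 0.2]
width: 0.0872
```

```bash
python3 -c "
from h import *
s=st();im=r.camera('scene')
x0,y0=310,150
z=cv2.resize(im[y0:y0+80,x0:x0+100],None,fx=7,fy=7,interpolation=cv2.INTER_CUBIC).astype(float);z=(255*(z/255)**.5).astype('uint8')
cv2.imwrite('pics/s9z.png',z)
"
```

```text
t 7.35 pos [0.4287 0.2423 0.0005] ytool -28.56 ztool [ 0.0034  0.0029 -1.    ] F [-0.14 -0.16  0.18] w 0.0872
```

View pics/s9z.png

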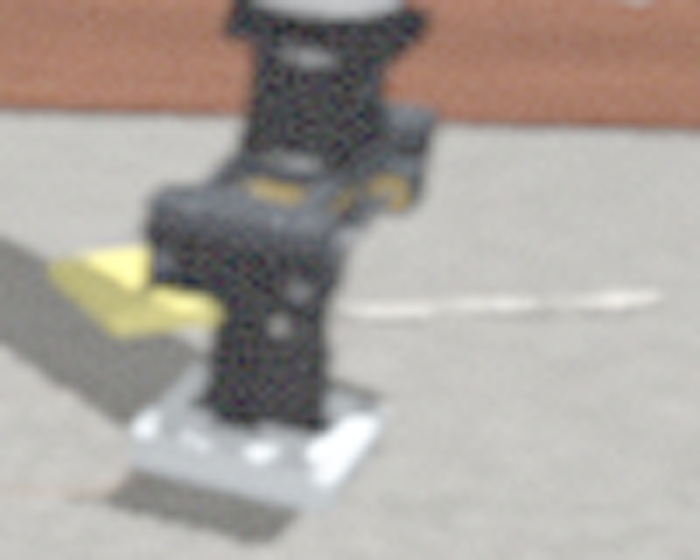

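>>> {"fn": "send_rows", "kwargs": {
  "commands": [
    [-0.06, -0.04, -0.13, -0.03, 0.04, 0, -1],
    [0, 0, 0, 0, 0, 0, -1],
    [0, 0, 0, 0, 0, 0, 1],
    [0, 0, 0, 0, 0, 0, 1],
    [0, 0, 0, 0, 0, 0, 1],
    [0, 0, 0, 0, 0, 0, 1],
    [0, 0, 0, 0, 0, 0, 1],
    [0, 0, 0, 0, 0, 0, 1],
    [0, 0, 0, 0, 0, 0, 1],
    [0, 0, 0, 0, 0, 0, 1]
  ],
  "grip_force": 40
}}

```text
time: 8.23
ee_pos: [0.4274, 0.2414, -0.0026]
eef_rot: [0.86, 0.511, 0.001, -0.0]
ft_force: [0.7, -0.1, -0.1]
width: 0.0417
```

>>> {"fn": "send_rows", "kwargs": {
  "commands": [
    [0, 0, 0, 0, 0, 0, 1],
    [0, 0, 0, 0, 0, 0, 1],
    [0, 0, 0, 0, 0, 0, 1],
    [0, 0, 0, 0, 0, 0, 1],
    [0, 0, 0, 0, 0, 0, 1],
    [0, 0, 0, 0, 0, 0, 1]
  ]
}}

```text
time: 8.73
ee_pos: [0.4274, 0.2414, -0.0025]
eef_rot: [0.86, 0.511, 0.001, -0.0]
ft_force: [-1.0, -0.8, 0.6]
width: 0.0143
```

```bash
python3 -c "
from h import *
s=st()"
```

```text
t 8.73 pos [ 0.4274  0.2414 -0.0025] ytool -28.57 ztool [ 8.e-04  1.e-03 -1.e+00] F [-1.01 -0.77  0.61] w 0.0143
```

Gripped with an opening of 14.3 mm. Lifting, then carrying.

>>> {"fn": "send_rows", "kwargs": {
  "commands": [
    [0, 0, 0.6, 0, 0, 0, 1],
    [0, 0, 0.8, 0, 0, 0, 1],
    [0, 0, 0.8, 0, 0, 0, 1],
    [0, 0, 0.6, 0, 0, 0, 1],
    [0, 0, 0, 0, 0, 0, 1]
  ]
}}

```text
time: 9.15
ee_pos: [0.4245, 0.239, 0.0819]
eef_rot: [0.86, 0.511, -0.003, 0.001]
ft_force: [0.9, 0.8, -1.5]
width: 0.0133
```

```bash
python3 -c "
from h import *
s=st();im=r.camera('scene');cv2.imwrite('pics/s10.png',cv2.resize(im[100:250,150:400],None,fx=3,fy=3))"
```

```text
t 9.15 pos [0.4245 0.239  0.0819] ytool -28.58 ztool [-0.0047 -0.0041 -1.    ] F [ 0.87  0.79 -1.45] w 0.0133
```

View pics/s10.png

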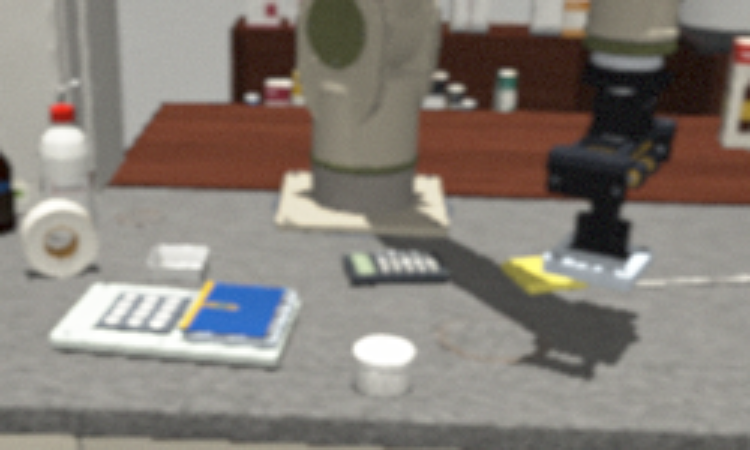

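The plate is up and held level. Carrying it over, turning -67.7° on the way.

>>> {"fn": "send_rows", "kwargs": {
  "commands": [
    [0, -0.5, 0.1, 0, 0, -0.5, 1],
    [0, -0.78, 0, 0, 0, -0.8, 1],
    [0, -0.78, 0, 0, 0, -0.8, 1],
    [0, -0.78, 0, 0, 0, -0.8, 1],
    [0, -0.78, 0, 0, 0, -0.8, 1],
    [0, -0.78, 0, 0, 0, -0.8, 1],
    [0, -0.78, 0, 0, 0, -0.8, 1],
    [0, -0.78, 0, 0, 0, -0.8, 1],
    [0, -0.78, 0, 0, 0, -0.8, 1],
    [0, -0.78, 0, 0, 0, -0.8, 1]
  ]
}}

```text
time: 10.03
ee_pos: [0.4126, 0.0009, 0.0698]
eef_rot: [0.983, 0.182, -0.013, -0.001]
ft_force: [0.5, 0.9, -2.3]
width: 0.0137
```

>>> {"fn": "send_rows", "kwargs": {
  "commands": [
    [0, -0.78, 0, 0, 0, -0.8, 1],
    [0, -0.78, 0, 0, 0, -0.8, 1],
    [0, -0.78, 0, 0, 0, -0.8, 1],
    [0, -0.78, 0, 0, 0, -0.8, 1],
    [0, -0.78, 0, 0, 0, -0.8, 1],
    [0, -0.78, 0, 0, 0, -0.8, 1],
    [0, -0.78, 0, 0, 0, -0.6, 1],
    [0, -0.5, 0, 0, 0, 0, 1],
    [0, -0.2, 0, 0, 0, 0, 1]
  ]
}}

```text
time: 10.78
ee_pos: [0.3982, -0.2005, 0.0586]
eef_rot: [0.997, -0.077, -0.02, -0.004]
ft_force: [0.3, -0.7, -2.0]
width: 0.0139
```

```bash
python3 -c "
from h import *
s=st()"
```

```text
t 10.78 pos [ 0.3982 -0.2005  0.0586] ytool -98.8 ztool [-0.0395  0.0104 -0.9992] F [ 0.32 -0.71 -2.01] w 0.0139
```

>>> {"fn": "send_rows", "kwargs": {
  "commands": [
    [0.28, -0.75, 0.35, -0.05, -0.18, 0.2, 1],
    [0.28, -0.75, 0.35, -0.04, -0.14, 0.2, 1],
    [0.28, -0.75, 0.35, -0.03, -0.13, 0.16, 1],
    [0, 0, 0, 0, 0, 0, 1],
    [0, 0, 0, 0, 0, 0, 1]
  ]
}}

```text
time: 11.2
ee_pos: [0.4181, -0.2704, 0.0857]
eef_rot: [0.999, -0.054, -0.005, 0.001]
ft_force: [1.0, 0.2, -3.0]
width: 0.0137
```

```bash
python3 -c "
from h import *
s=st();cv2.imwrite('pics/w11.png',r.camera('wrist'));im=r.camera('top')
cv2.imwrite('pics/t11.png',cv2.resize(im[150:250,220:380],None,fx=5,fy=5,interpolation=cv2.INTER_CUBIC))
im=r.camera('scene');cv2.imwrite('pics/s11.png',cv2.resize(im[150:240,140:300],None,fx=5,fy=5,interpolation=cv2.INTER_CUBIC))
s=st()"
```

```text
t 11.2 pos [ 0.4181 -0.2704  0.0857] ytool -96.16 ztool [-9.2e-03 -6.0e-04 -1.0e+00] F [ 0.95  0.22 -2.99] w 0.0137
t 11.35 pos [ 0.4184 -0.2694  0.0858] ytool -96.06 ztool [-8.8e-03  1.0e-04 -1.0e+00] F [-0.29 -0.86 -2.38] w 0.0139
```

View pics/w11.png

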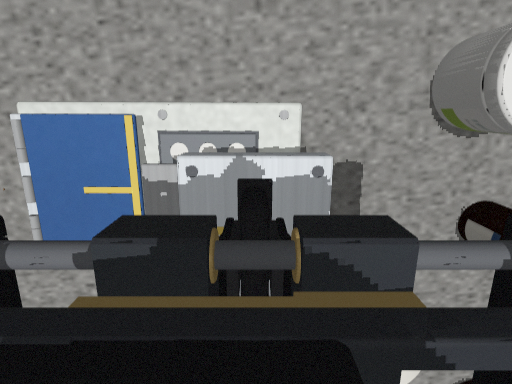

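View pics/t11.png

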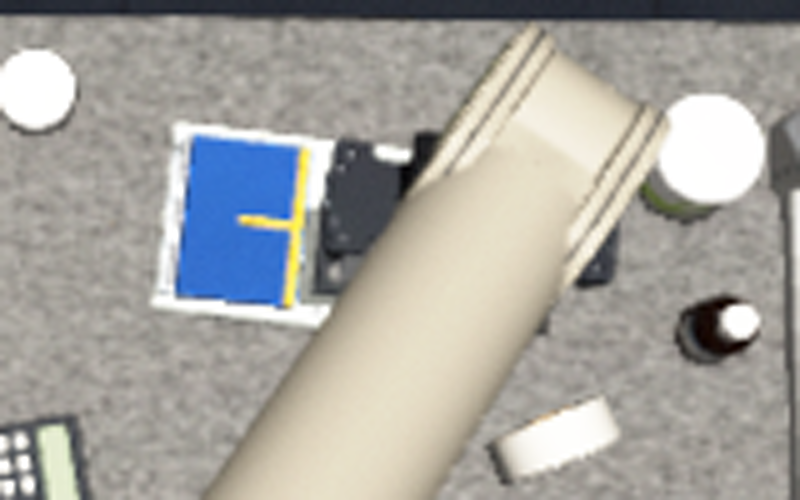

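View pics/s11.png

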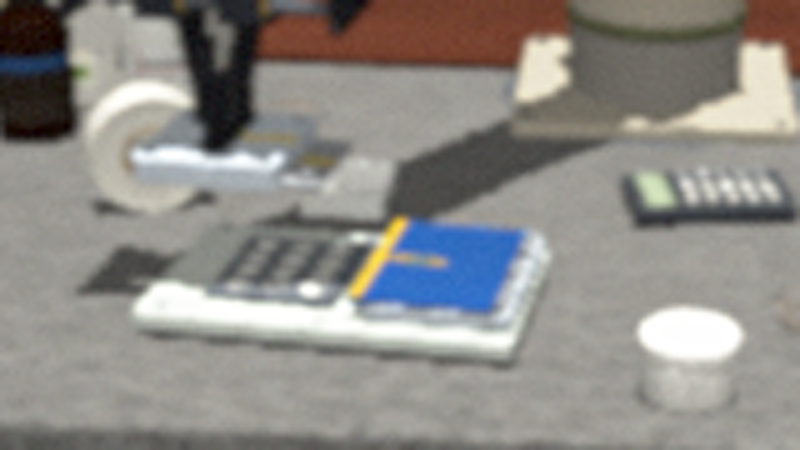

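The wrist view shows the leaf's yellow edge from about (128,115) down, its middle line at row 190, and the board corners near (20,103) and (301,103). I'll measure the jig from these.

```bash
cat > jig.py <<'E'
from h import *
import sys
def jig(im,s,v=True):
    hsv=cv2.cvtColor(im,cv2.COLOR_BGR2HSV)
    yl=cv2.inRange(hsv,(18,110,110),(35,255,255))
    bl=cv2.inRange(hsv,(105,140,60),(125,255,255))
    return yl,bl
if __name__=="__main__":
    im=cv2.imread("pics/w11.png")
    s={}
    yt=np.radians(-96.16); z=np.array([-.0092,-.0006,-1]);z/=np.linalg.norm(z); y=np.array([np.cos(yt),np.sin(yt),0]); y-=z*(y@z); y/=np.linalg.norm(y); x=np.cross(y,z)
    s["ee_pos"]=np.array([.4181,-.2704,.0857]); s["eef_rot"]=Ro.from_matrix(np.c_[x,y,z]).as_quat()
    yl,bl=jig(im,s)
    k=np.zeros_like(yl);k[100:215,60:160]=yl[100:215,60:160]
    v,u=np.nonzero(k); print(u.min(),u.max(),v.min(),v.max())
    # strip per row: right edge
    E=[];C=[]
    for row in range(120,212,4):
        uu=np.nonzero(k[row])[0]; uu=uu[uu>115]
        if len(uu): E.append((uu.max()+.5,row)); 
    E=np.array(E); print(E[::5])
    W=ray("wrist",E,.034,s)[:,:2]; d=np.polyfit(W[:,0],W[:,1],1); print("lip line yaw (jig y)",np.degrees(np.arctan(d[0])), "jig x yaw",np.degrees(np.arctan(d[0]))+90)
    for col in range(88,124,6):
        vv=np.nonzero(k[:,col])[0]; C.append((col,vv.mean()))
    C=np.array(C);print(C[::2]); W2=ray("wrist",C,.034,s)[:,:2]; print(W2[::2], "dir",np.degrees(np.arctan2(*(W2[0]-W2[-1])[::-1])))
    yaw=np.radians(84.); e=np.array([np.cos(yaw),np.sin(yaw)]); n=np.array([-e[1],e[0]])
    print("lip x.e",(W@e).mean(),"mid n",(W2@n).mean())
    lip=e*(W@e).mean()+n*(W2@n).mean(); print("lip",lip,"jig origin",lip-.017*e)
    B=ray("wrist",[(19,103.5),(301,103.5)],.018,s); print("board corners",B,np.linalg.norm(B[0]-B[1]))
    f=B[0]-B[1]; print(np.degrees(np.arctan2(f[1],f[0])), "edge mid -> origin", B.mean(0)[:2]+n*.07)
    H=ray("wrist",[(163,114),(284,115)],.018,s); f=H[0]-H[1]; print("holes",H,np.degrees(np.arctan2(f[1],f[0])))
    # blue far edge 
    P=ray("wrist",[(196,171),(318,171)],.0857+.0025+.018,s);print("plate screws",P, np.linalg.norm(P[0]-P[1]))
    f=P[0]-P[1];print(np.degrees(np.arctan2(f[1],f[0])))
E
python3 jig.py
```

```text
84 140 115 214
[[131.5 120. ]
 [133.5 140. ]
 [135.5 160. ]
 [137.5 180. ]
 [139.5 200. ]]
lip line yaw (jig y) -6.410022780124088 jig x yaw 83.58997721987592
[[ 88.  189.5]
 [100.  189.5]
 [112.  189.5]]
[[ 0.43881245 -0.13463144]
 [ 0.43775286 -0.144418  ]
 [ 0.43669314 -0.1542058 ]] dir 83.82069355811637
lip x.e -0.12952207810136707 mid n -0.4504428954320627
lip [ 0.43443658 -0.17589665] jig origin [ 0.43265959 -0.19280352]
board corners [[ 0.51254409 -0.08719764  0.018     ]
 [ 0.48791842 -0.31558159  0.018     ]] 0.22970775505935173
83.84581748567676 edge mid -> origin [ 0.43061472 -0.19407262]
holes [[ 0.49179613 -0.2022244   0.018     ]
 [ 0.48033349 -0.30104124  0.018     ]] 83.38332650695158
plate screws [[ 0.45692862 -0.24039212  0.1062    ]
 [ 0.44944176 -0.30960694  0.1062    ]] 0.06961856053987456
83.82640553462866
```

```bash
cat > j2.py <<'E'
from h import *
yt=np.radians(-96.16); z=np.array([-.0092,-.0006,-1]);z/=np.linalg.norm(z); y=np.array([np.cos(yt),np.sin(yt),0]); y-=z*(y@z); y/=np.linalg.norm(y); x=np.cross(y,z)
q=Ro.from_matrix(np.c_[x,y,z]).as_quat()
yaw=np.radians(83.8); e=np.array([np.cos(yaw),np.sin(yaw)]); n=np.array([-e[1],e[0]])
for dz in (0,.003,.006):
    s={"ee_pos":np.array([.4181,-.2704,.0857+dz]),"eef_rot":q}
    R=lambda p,h:ray("wrist",p,h,s)[:,:2]
    B=R([(19,103.5),(301,103.5)],.018); L=R([(137.7,182)],.034)[0]; C=R([(88,189.5),(112,189.5)],.034).mean(0)
    hp=.0857+.0025
    S=R([(192.5,171),(318,171)],hp+.018); F=R([(178,154),(331,154)],hp+.018)
    T=R([(143.5,175)],hp+.005)[0]; TS=R([(150,164)],hp+.005)[0]
    print("dz",dz,"board",np.linalg.norm(B[0]-B[1]).round(4),"board mid",B.mean(0)@e, B.mean(0)@n+.07,"| lip e",L@e-.017,"mid n",C@n)
    print("   screws",np.linalg.norm(S[0]-S[1]).round(4),"e",S.mean(0)@e,"n",S.mean(0)@n+.036,"slab",np.linalg.norm(F[0]-F[1]).round(4),"e",F.mean(0)@e,"n",F.mean(0)@n+.045,"tip e",T@e-.07,"tongue side n",TS@n+.038)
    print("   tcp e,n",s["ee_pos"][:2]@e,s["ee_pos"][:2]@n)
im=cv2.imread("pics/w11.png")[95:215,10:345]
cv2.imwrite("pics/w11z.png",cv2.resize(im,(800,287*1),interpolation=cv2.INTER_CUBIC))
cv2.imwrite("pics/w11y.png",cv2.resize(im[:,110:335],None,fx=3.5,fy=4.5,interpolation=cv2.INTER_CUBIC))
E
python3 j2.py
```

```text
dz 0 board 0.2297 board mid -0.14618702792143884 -0.4490553356285289 | lip e -0.1448368472764453 mid n -0.45078948222009474
   screws 0.0716 e -0.22344936522345657 n -0.444233808272452 slab 0.0861 e -0.22301915363250596 n -0.4449521129415396 tip e -0.22474153805187636 tongue side n -0.44402865683368875
   tcp e,n -0.2236638900374259 -0.44485754381973364
dz 0.003 board 0.2323 board mid -0.14530782022411962 -0.4491175139538854 | lip e -0.14367565230523194 mid n -0.45002018564835855
   screws 0.0729 e -0.22346218809497 n -0.4436541467109909 slab 0.0876 e -0.2230245122988519 n -0.4445410647355895 tip e -0.22364473627179127 tongue side n -0.44351849209735517
   tcp e,n -0.2236638900374259 -0.44485754381973364
dz 0.006 board 0.235 board mid -0.1444286125268004 -0.44917969227924176 | lip e -0.14251445733401852 mid n -0.4492508890766223
   screws 0.0741 e -0.22347501096648342 n -0.4430744851495299 slab 0.0891 e -0.22302987096519789 n -0.44413001652963957 tip e -0.22254793449170618 tongue side n -0.44300832736102164
   tcp e,n -0.2236638900374259 -0.44485754381973364
```

View pics/w11y.png

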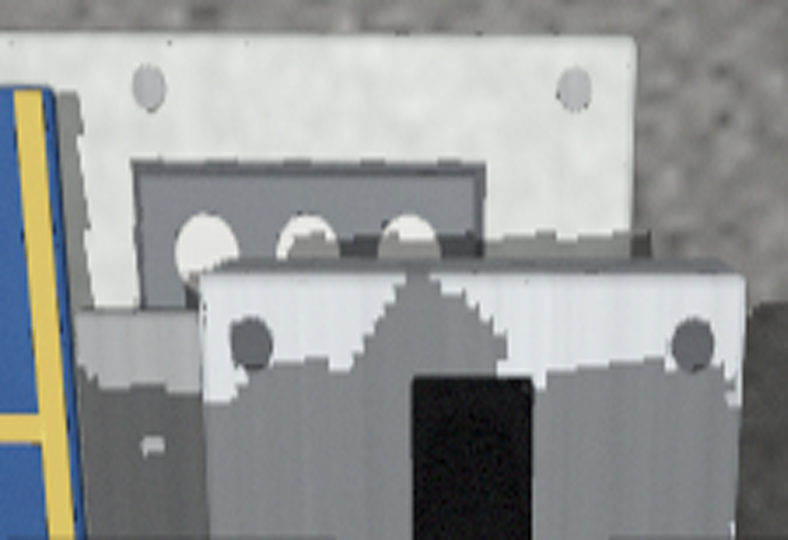

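Jig yaw is 83.8°, origin about 80 mm ahead of the plate, and the plate sits about 5 mm to the -x world side of the middle. I'll level, centre, come to 7 mm before the lip and start down.

>>> {"fn": "send_rows", "kwargs": {
  "commands": [
    [0.12, 0.3, 0, 0, -0.06, 0, 1],
    [0.12, 0.3, 0, 0, -0.05, 0, 1],
    [0, 0, -0.5, 0, 0, 0, 1],
    [0, 0, -0.5, 0, 0, 0, 1],
    [0, 0, -0.4, 0, 0, 0, 1],
    [0, 0, 0, 0, 0, 0, 1],
    [0, 0, 0, 0, 0, 0, 1]
  ]
}}

```text
time: 11.93
ee_pos: [0.4258, -0.2418, 0.0403]
eef_rot: [0.999, -0.049, -0.0, -0.002]
ft_force: [0.9, -0.2, -1.9]
width: 0.0138
```

```bash
cat > k.py <<'E'
from h import *
import sys
s=st(); im=r.camera("wrist"); np.save("last.npy",np.r_[s["ee_pos"],s["eef_rot"]])
yaw=np.radians(83.8); e=np.array([np.cos(yaw),np.sin(yaw)]); n=np.array([-e[1],e[0]])
p=s["ee_pos"][:2]; print("jig x,y of tcp (origin e -.1435,n -.4492; plate n ~ tcp n +.001):",p@e+.1435,p@n+.4492,"underside",s["ee_pos"][2]+.0025)
cv2.imwrite(sys.argv[1],im); cv2.imwrite(sys.argv[1][:-4]+"z.png",cv2.resize(im[80:220,0:350],(800,420),interpolation=cv2.INTER_CUBIC))
im=r.camera("scene"); cv2.imwrite(sys.argv[1][:-4]+"s.png",cv2.resize(im[165:235,150:270],None,fx=6.6,fy=6.6,interpolation=cv2.INTER_CUBIC))
E
python3 k.py pics/w12.png
```

```text
t 11.93 pos [ 0.4258 -0.2418  0.0403] ytool -95.62 ztool [-6.e-04  5.e-03 -1.e+00] F [ 0.9  -0.19 -1.92] w 0.0138
jig x,y of tcp (origin e -.1435,n -.4492; plate n ~ tcp n +.001): -0.050875185284796204 -0.00017675825184337857 underside 0.0427642493645975
```

View pics/w12z.png

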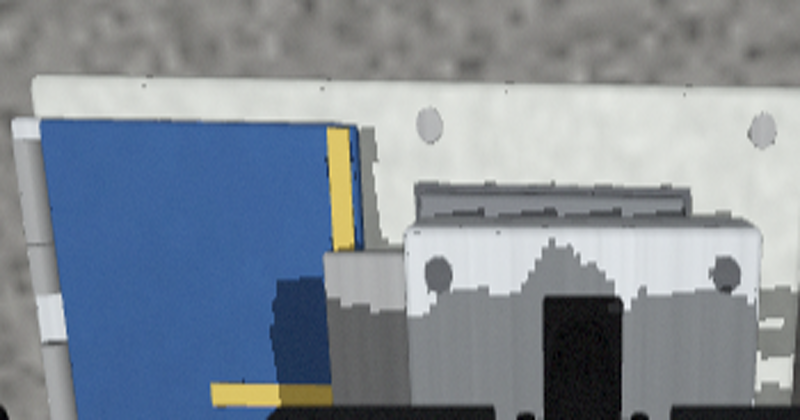

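View pics/w12s.png

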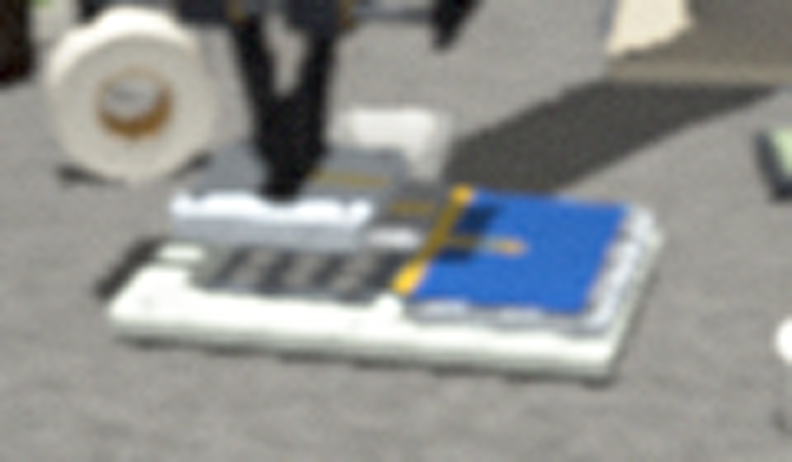

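The plate came about 9 mm further along jig x than planned and is now over the edge. I'll back off before going down.

>>> {"fn": "send_rows", "kwargs": {
  "commands": [
    [-0.02, -0.2, 0, -0.03, -0.01, -0.06, 1],
    [-0.02, -0.2, 0, -0.02, -0.01, -0.06, 1],
    [0, 0, 0, 0, 0, 0, 1],
    [0, 0, 0, 0, 0, 0, 1]
  ]
}}

```text
time: 12.37
ee_pos: [0.4262, -0.2557, 0.0429]
eef_rot: [0.998, -0.055, 0.003, 0.0]
ft_force: [-0.9, -0.6, -2.4]
width: 0.0134
```

```bash
python3 k.py pics/w13.png
```

```text
t 12.37 pos [ 0.4262 -0.2557  0.0429] ytool -96.29 ztool [ 5.8e-03 -5.0e-04 -1.0e+00] F [-0.95 -0.59 -2.41] w 0.0134
jig x,y of tcp (origin e -.1435,n -.4492; plate n ~ tcp n +.001): -0.06472210533963477 -0.0020927349935908057 underside 0.045447945191680404
```

View pics/w13z.png

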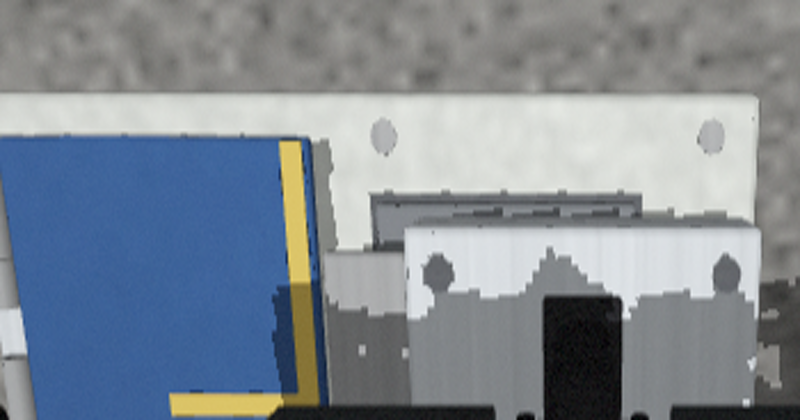

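```bash
cat > j3.py <<'E'
from h import *
a=np.load("last.npy")
yaw=np.radians(83.8); e=np.array([np.cos(yaw),np.sin(yaw)]); n=np.array([-e[1],e[0]])
for dz in (0,.006):
    s={"ee_pos":a[:3]+[0,0,dz],"eef_rot":a[3:]}
    R=lambda p,h:ray("wrist",np.array(p)/[2.286,3]+[0,80],h,s)[:,:2]
    hp=a[2]+.0025+dz*0
    S=R([(438,274),(726,274)],hp+.018); F=R([(405,228),(759,228)],hp+.018); T=R([(326,290)],hp+.005)[0]; TS=R([(360,252)],hp+.005)[0]
    L=R([(313,290)],.034)[0]; C=R([(220,404)],.034)[0]; B=R([(757,96)],.018)[0]; LF=R([(150,137)],.034)[0]
    print("dz",dz,"slab",np.linalg.norm(F[0]-F[1]),np.linalg.norm(S[0]-S[1]))
    print(" plate e: screws",S.mean(0)@e,"slab",F.mean(0)@e,"tip-70",T@e-.07,"| n screws",S.mean(0)@n+.036,"slab",F.mean(0)@n+.045,"tongue",TS@n+.038)
    f=F[0]-F[1];print(" plate yaw",np.degrees(np.arctan2(f[1],f[0])))
    print(" jig e: lip",L@e-.017,"board",B@e+.1175,"| n mid",C@n,"board",B@n+.07,"leaf side",LF@n+.0605)
    print(" tcp",s["ee_pos"][:2]@e,s["ee_pos"][:2]@n)
E
python3 j3.py
```

```text
dz 0 slab 0.08759089040843687 0.07212672711316348
 plate e: screws -0.20773291469799957 slab -0.2077446535591771 tip-70 -0.20852713321303762 | n screws -0.450071646522856 slab -0.4498629410383248 tongue -0.4503793376623857
 plate yaw 83.71717761507323
 jig e: lip -0.1456122540409373 board -0.14308206086381992 | n mid -0.45050883827978844 board -0.4493437683917228 leaf side -0.4503879418199085
 tcp -0.20822210533963476 -0.4512927349935908
dz 0.006 slab 0.09061274451021514 0.07461507316328837
 plate e: screws -0.20773235244731258 slab -0.20774449629496342 tip-70 -0.20630509230227528 | n screws -0.4489984348831982 slab -0.44909302588609434 tongue -0.4494548455931791
 plate yaw 83.71717761507324
 jig e: lip -0.14327740357512286 board -0.1445271421686098 | n mid -0.44854179077391565 board -0.44940296382195116 leaf side -0.4502023145465024
 tcp -0.20822210533963476 -0.4512927349935908
```

Lateral offset is under 1 mm, yaw is good, and the tip is 11 mm before the lip. Descending.

>>> {"fn": "send_rows", "kwargs": {
  "commands": [
    [0, 0, -0.2, 0.01, 0.03, 0, 1],
    [0, 0, -0.2, 0, 0.02, 0, 1],
    [0, 0, -0.1, 0, 0, 0, 1],
    [0, 0, 0, 0, 0, 0, 1],
    [0, 0, 0, 0, 0, 0, 1]
  ]
}}

```text
time: 12.88
ee_pos: [0.4259, -0.2551, 0.0258]
eef_rot: [0.999, -0.055, 0.0, -0.0]
ft_force: [-0.7, 0.0, -1.9]
width: 0.0136
```

```bash
python3 k.py pics/w14.png
```

```text
t 12.88 pos [ 0.4259 -0.2551  0.0258] ytool -96.25 ztool [ 2.e-04  9.e-04 -1.e+00] F [-0.75  0.03 -1.89] w 0.0136
jig x,y of tcp (origin e -.1435,n -.4492; plate n ~ tcp n +.001): -0.0640810544062724 -0.001790117196154628 underside 0.02827361423700119
```

>>> {"fn": "send_rows", "kwargs": {
  "commands": [
    [0, 0, -0.1, 0, 0, 0, 1],
    [0, 0, -0.08, 0, 0, 0, 1],
    [0, 0, 0, 0, 0, 0, 1],
    [0, 0, 0, 0, 0, 0, 1]
  ]
}}

```text
time: 13.32
ee_pos: [0.4264, -0.2552, 0.0204]
eef_rot: [0.999, -0.054, 0.001, -0.0]
ft_force: [-0.7, 0.2, -1.3]
width: 0.0134
```

```bash
python3 k.py pics/w15.png
```

```text
t 13.32 pos [ 0.4264 -0.2552  0.0204] ytool -96.24 ztool [ 1.3e-03  8.0e-04 -1.0e+00] F [-0.71  0.23 -1.28] w 0.0134
jig x,y of tcp (origin e -.1435,n -.4492; plate n ~ tcp n +.001): -0.06410978918453186 -0.002253812070998118 underside 0.022927299158659046
```

View pics/w15s.png

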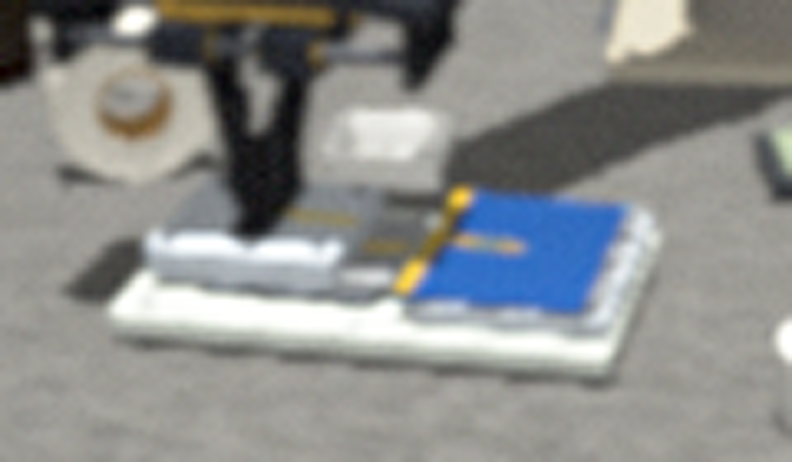

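>>> {"fn": "send_rows", "kwargs": {
  "commands": [
    [0, 0, -0.06, 0, 0, 0, 1],
    [0, 0, 0, 0, 0, 0, 1],
    [0, 0, 0, 0, 0, 0, 1]
  ]
}}

```text
time: 13.67
ee_pos: [0.4267, -0.2553, 0.0191]
eef_rot: [0.999, -0.054, 0.001, -0.001]
ft_force: [-1.7, 1.7, 1.8]
width: 0.014
```

```bash
python3 k.py pics/w16.png
```

```text
t 13.67 pos [ 0.4267 -0.2553  0.0191] ytool -96.24 ztool [ 2.e-03  9.e-04 -1.e+00] F [-1.68  1.68  1.77] w 0.014
jig x,y of tcp (origin e -.1435,n -.4492; plate n ~ tcp n +.001): -0.06421038852167932 -0.002560821085491216 underside 0.0215706978904275
```

Contact with the bed came at the expected height: Fz rose by about 4 N with the underside at 21.6 mm. I'll slide in steps.

>>> {"fn": "send_rows", "kwargs": {
  "commands": [
    [0.02, 0.22, 0, 0, 0, 0, 1],
    [0.02, 0.22, 0, 0, 0, 0, 1],
    [0, 0, 0, 0, 0, 0, 1]
  ]
}}

```text
time: 14.02
ee_pos: [0.4284, -0.2421, 0.0195]
eef_rot: [0.998, -0.055, 0.002, 0.0]
ft_force: [-0.5, 0.7, -0.4]
width: 0.0136
```

```bash
python3 k.py pics/w17.png
```

```text
t 14.02 pos [ 0.4284 -0.2421  0.0195] ytool -96.32 ztool [ 3.3e-03 -7.0e-04 -1.0e+00] F [-0.55  0.65 -0.43] w 0.0136
jig x,y of tcp (origin e -.1435,n -.4492; plate n ~ tcp n +.001): -0.050931024170249695 -0.00283288829462669 underside 0.022027128983636565
```

View pics/w17z.png

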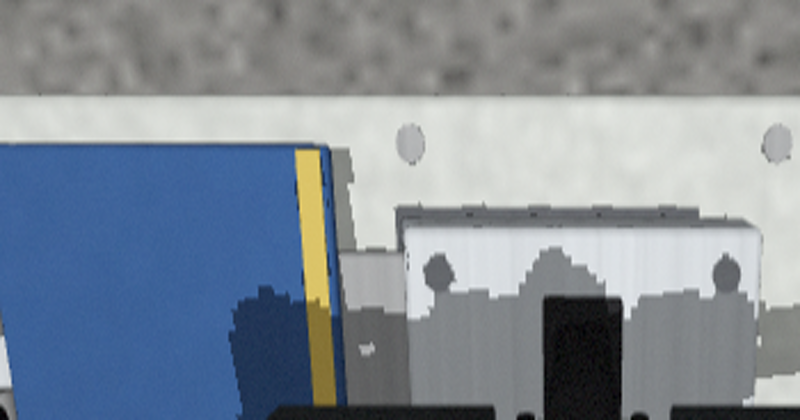

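View pics/w17s.png

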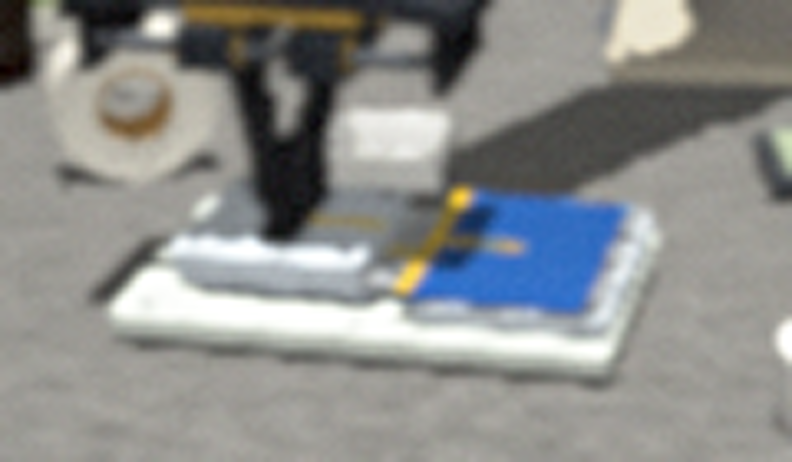

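The tongue is just entering under the edge and the leaf is still level. Continuing.

>>> {"fn": "send_rows", "kwargs": {
  "commands": [
    [0, 0.23, -0.03, 0.02, 0.02, 0, 1],
    [0.01, 0.23, 0, 0, 0, 0, 1],
    [0, 0, 0, 0, 0, 0, 1],
    [0, 0, 0, 0, 0, 0, 1]
  ]
}}

```text
time: 14.45
ee_pos: [0.4291, -0.228, 0.019]
eef_rot: [0.998, -0.055, 0.001, -0.0]
ft_force: [0.6, -2.5, 1.9]
width: 0.0136
```

```bash
python3 k.py pics/w18.png
```

```text
t 14.45 pos [ 0.4291 -0.228   0.019 ] ytool -96.32 ztool [ 2.6e-03  2.0e-04 -1.0e+00] F [ 0.56 -2.51  1.92] w 0.0136
jig x,y of tcp (origin e -.1435,n -.4492; plate n ~ tcp n +.001): -0.0368664847349473 -0.002051167208230009 underside 0.021460881144031867
```

View pics/w18z.png

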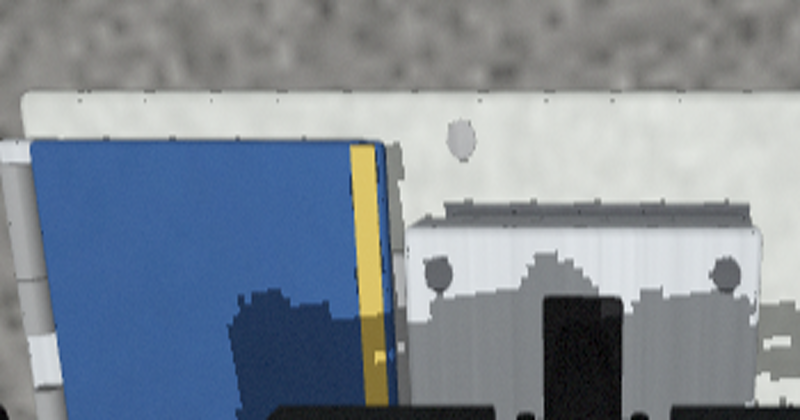

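View pics/w18s.png

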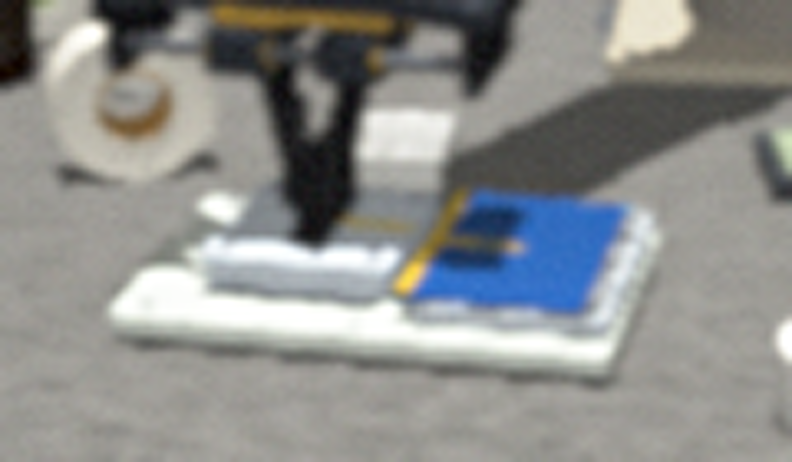

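```bash
cat > j4.py <<'E'
from h import *
a=np.load("last.npy")
yaw=np.radians(83.8); e=np.array([np.cos(yaw),np.sin(yaw)]); n=np.array([-e[1],e[0]])
for dz in (0,.003,.006):
    s={"ee_pos":a[:3]+[0,0,dz],"eef_rot":a[3:]}
    R=lambda p,h:ray("wrist",np.array(p)/[2.286,3]+[0,80],h,s)[:,:2]
    hp=a[2]+.0025
    F=R([(406,250)],hp+.018)[0]
    for nm,u in (("yellow edge",378),("blue edge",390)):
        L=R([(u,250)],.034)[0]; print(dz,nm,"gap",(L-F)@e,"tongue under",.025-(L-F)@e)
    Bc=R([(21,94)],.018)[0]; print("  board far corner e->origin",Bc@e-.1175,"plate e", F@e-.045,"plate x", F@e-.045-(Bc@e-.1175),"plate n",R([(500,228)],hp+.018)[0]@n+.045,"jig n",R([(500,94)],.018)[0]@n+.07,"leaf side",R([(200,141)],.034)[0]@n+.0605)
E
python3 j4.py
```

```text
0 yellow edge gap 0.00856264307070223 tongue under 0.01643735692929777
0 blue edge gap 0.005483867004371435 tongue under 0.019516132995628564
  board far corner e->origin -0.14691645629541328 plate e -0.18114193616658347 plate x -0.034225479871170195 plate n -0.44994705290096776 jig n -0.4495690560634443 leaf side -0.4504347020537688
0.003 yellow edge gap 0.00868293534222215 tongue under 0.016317064657777852
0.003 blue edge gap 0.005552604861271506 tongue under 0.019447395138728493
  board far corner e->origin -0.14460162588844824 plate e -0.1803844135696579 plate x -0.035782787681209655 plate n -0.4495526853784834 jig n -0.4495965516235622 leaf side -0.45032007003987873
0.006 yellow edge gap 0.008803227613742068 tongue under 0.016196772386257934
0.006 blue edge gap 0.005621342718171517 tongue under 0.019378657281828485
  board far corner e->origin -0.14228679548148318 plate e -0.17962689097273232 plate x -0.03734009549124914 plate n -0.44915831785599897 jig n -0.44962404718368004 leaf side -0.45020543802598856
```

The tongue is 16–19 mm under, centred within about 1 mm and square. Pressing down now.

>>> {"fn": "send_rows", "kwargs": {
  "commands": [
    [0, 0, -0.08, 0.01, 0.02, 0, 1],
    [0, 0, -0.08, 0, 0, 0, 1],
    [0, 0, -0.04, 0, 0, 0, 1],
    [0, 0, 0, 0, 0, 0, 1]
  ],
  "grip_force": 60
}}

```text
time: 14.88
ee_pos: [0.4292, -0.228, 0.0159]
eef_rot: [0.998, -0.056, -0.0, -0.003]
ft_force: [-1.4, 1.5, 4.4]
width: 0.0135
```

```bash
python3 k.py pics/w19.png
```

```text
t 14.88 pos [ 0.4292 -0.228   0.0159] ytool -96.38 ztool [ 1.e-04  6.e-03 -1.e+00] F [-1.44  1.47  4.41] w 0.0135
jig x,y of tcp (origin e -.1435,n -.4492; plate n ~ tcp n +.001): -0.03678177075230407 -0.0021254934812754422 underside 0.018408068910236632
```

>>> {"fn": "send_rows", "kwargs": {
  "commands": [
    [0, 0, -0.06, -0.05, 0, 0, 1],
    [0, 0, -0.06, 0, 0, 0, 1],
    [0, 0, -0.06, 0, 0, 0, 1]
  ]
}}

```text
time: 15.23
ee_pos: [0.4292, -0.2278, 0.0154]
eef_rot: [0.998, -0.056, -0.001, -0.004]
ft_force: [-15.4, 8.2, 41.3]
width: 0.0138
```

```bash
python3 k.py pics/w20.png; python3 -c "
from h import *
s=st()"
```

```text
t 15.23 pos [ 0.4292 -0.2278  0.0154] ytool -96.47 ztool [-0.001   0.0082 -1.    ] F [-15.4    8.24  41.28] w 0.0138
jig x,y of tcp (origin e -.1435,n -.4492; plate n ~ tcp n +.001): -0.036592152625505164 -0.002111654282856923 underside 0.017890125202830714
t 15.33 pos [ 0.4292 -0.2278  0.0154] ytool -96.47 ztool [-0.001   0.0082 -1.    ] F [-16.44   9.01  41.49] w 0.0135
```

The plate is bottomed on the board with 41 N, more than needed. Easing off.

>>> {"fn": "send_rows", "kwargs": {
  "commands": [
    [0, 0, -0.025, 0, 0, 0, 1],
    [0, 0, -0.025, 0, 0, 0, 1]
  ]
}}

```text
time: 15.5
ee_pos: [0.4295, -0.2278, 0.0155]
eef_rot: [0.998, -0.057, -0.001, -0.005]
ft_force: [-6.8, 4.2, 15.6]
width: 0.0134
```

```bash
python3 k.py pics/w21.png; python3 -c "
from h import *
s=st()"
```

```text
t 15.5 pos [ 0.4295 -0.2278  0.0155] ytool -96.51 ztool [-5.000e-04  1.060e-02 -9.999e-01] F [-6.81  4.19 15.65] w 0.0134
jig x,y of tcp (origin e -.1435,n -.4492; plate n ~ tcp n +.001): -0.03656165156406069 -0.0023413330969901947 underside 0.018033166558584047
t 15.6 pos [ 0.4295 -0.2277  0.0155] ytool -96.5 ztool [-6.000e-04  1.050e-02 -9.999e-01] F [-6.31  5.49 19.15] w 0.0136
```

View pics/w21z.png

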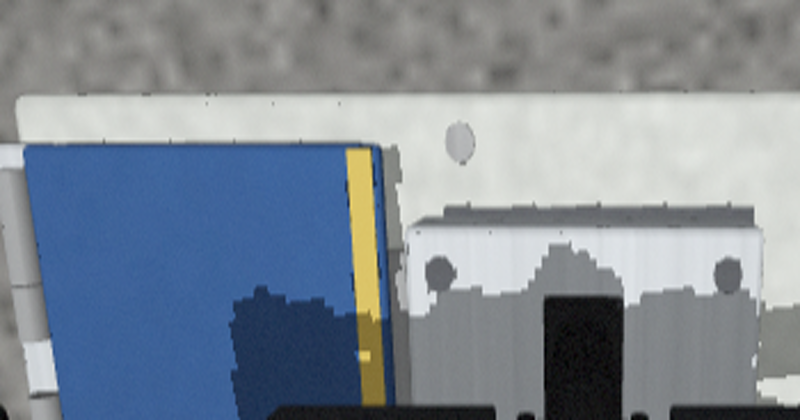

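View pics/w21s.png

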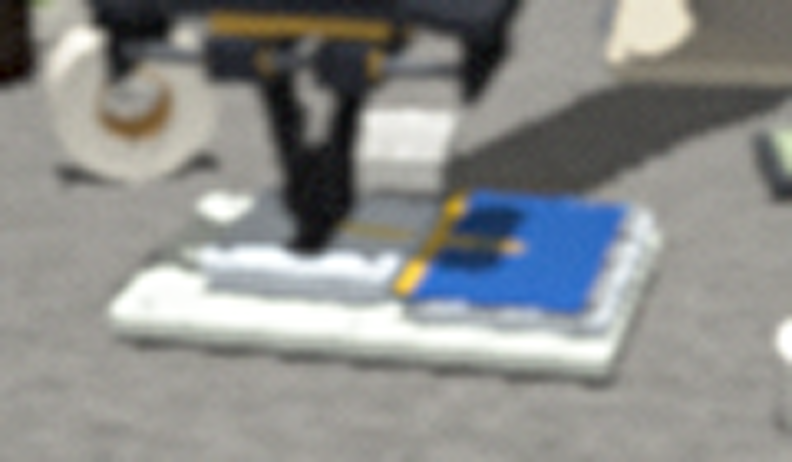

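Fz is about 17 N with the leaf flat. The tool leans 0.0105 rad, so one row to take that out.

>>> {"fn": "send_rows", "kwargs": {
  "commands": [
    [0, 0, -0.025, -0.12, 0, 0, 1],
    [0, 0, -0.025, -0.06, 0, 0, 1]
  ]
}}

```text
time: 15.77
ee_pos: [0.4294, -0.2283, 0.0154]
eef_rot: [0.998, -0.058, -0.0, 0.002]
ft_force: [-7.7, 3.6, 21.1]
width: 0.0134
```

```bash
python3 k.py pics/w22.png; python3 -c "
from h import *
s=st(); print(s['joint_vel'].round(4))"
```

```text
t 15.77 pos [ 0.4294 -0.2283  0.0154] ytool -96.59 ztool [-7.0e-04 -3.7e-03 -1.0e+00] F [-7.68  3.56 21.14] w 0.0134
jig x,y of tcp (origin e -.1435,n -.4492; plate n ~ tcp n +.001): -0.03710270575580302 -0.002351171722919543 underside 0.01794782796032136
t 15.87 pos [ 0.4294 -0.2283  0.0154] ytool -96.59 ztool [-7.0e-04 -3.5e-03 -1.0e+00] F [-7.19  2.28 19.71] w 0.0137
[ 0.0022 -0.      0.0029 -0.0006 -0.007   0.0027  0.0079]
```

```bash
python3 - <<'E'
import cv2,numpy as np
a=cv2.imread("pics/w22z.png");b=cv2.imread("pics/w22s.png")
b=cv2.resize(b,(440,257)); c=np.zeros((257+320,610,3),np.uint8); c[:320]=cv2.resize(a,(610,320)); c[320:,:440]=b
cv2.imwrite("pics/f22.png",c)
E
```

```text
(no output)
```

View pics/f22.png

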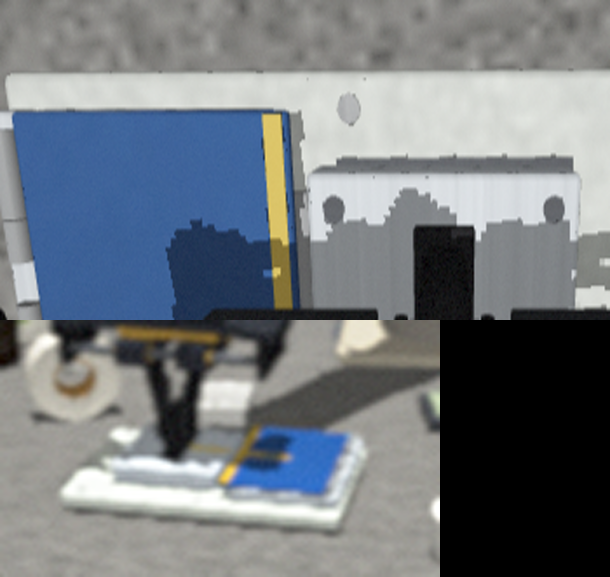

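The tongue is under the leaf, the leaf is flat, and the plate is square, flat and held with 20 N of push. Handing in.

```bash
python3 -c "
from bench import r
print(r.close_job())"
```

```text
the job is handed in; nothing more can be done
None
```

I gripped the plate, carried it over the jig and turned it about 68° to face the leaf. I then slid the tongue under the leaf's free edge, pressed the plate down and handed the job in at about 15.9 s, still gripping. The hand-in reports no verdict.

**Last checks:**
- **Tongue:** about 16–19 mm under the leaf, within about 1 mm of its middle and about 0.01 rad of square. I measured the depth just before pressing, and the arm's position barely changed afterwards.
- **Plate:** its underside is about 18 mm above the counter, so it lies on the board with the bed down. The tool leans under 0.005 rad, and the push is about 20 N.
- **Grip:** the fingers stand 13.5 mm apart on the 14 mm grip, with the grip set to 60 N.
- **Leaf and bystanders:** the leaf looks flat in the last pictures. The arm did not go near the jar, tub or bottle; I took no last measurement of their positions.

**What disagreed or went wrong:**
- The fingers end about 30 mm short of the reported TCP. The first grasp closed just above the grip (opening 0 mm); I spotted it in the pictures and redid it 30 mm deeper.
- The wrist camera measured known lengths 2–4 % short, so I lined the plate up against the jig within the same picture.
- The push briefly reached 41 N at the wrist before I eased it off.
- The fore-aft position is known to about 2–3 mm, because the leaf edge and the board gave slightly different values.

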